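# Load and lock the dish shaker

### The arm

A 7-joint arm with a two-finger parallel gripper is mounted at the origin on the work surface. World frame = base frame: x ahead of the robot, y to its left, z up, the work surface at z = 0. Lengths are in m, angles in rad, forces in N, time in s.
With the tool pointing down it reaches from about 0.4 to 0.85 m from the base axis. Payload 4.5 kg.
Tool frame: the origin (TCP) lies at the centre of the arm's flange, where the gripper is bolted on; the fingertips stand r.tcp_to_tips ahead of it and the grasp point (between the pads) lies 147 mm ahead of it (r.tcp_to_tips is the distance from the TCP to the fingertips, in m); x points along the fingers, y is the direction in which the jaws open and shut, and the axes are right-handed (so a half turn about x gives the same grasp; the last joint's range is limited). The gripper opens to 88 mm and grips with 3 to 60 N. Pads are 18 mm wide; open, the fingers measure 123 mm over their backs; the gripper's body (75 mm by 187 mm) begins 45 mm behind the grasp point.
Start: joints at [-1.15, 0.689, -0.195, 1.565, 0.157, 0.902, -0.215], TCP at [0.236, 0.579, 0.405] pointing down, gripper open.
Joint ranges: [-3.01, 3.01], [-0.46, 2.08], [-1.47, 1.51], [0.13, 2.56], [-1, 4.14], [0.04, 2.09], [-2.66, 2.66]. Speed limits (rad/s): [2.57, 2.57, 3.14, 3.14, 3.14, 3.14, 3.14].

### API

Orientations are given as a unit quaternion [x, y, z, w].
In Python, from plant import r, eyes gives the robot as it stands.
- The arm moves only by the tool carry_out, never from a script. Its argument "targets" is text: rows parted by semicolons, each of 5 numbers parted by spaces: the opening, from 0 (shut) to 1 (fully open), then the shift along the tool's x, y, z in mm, then the turn about the tool's x in rad. A call has 1 to 20 rows; each row shifts and turns the commanded pose from where the row before left it, along the tool's axes as they then stand; what a row does not reach is not made up. A row lasts 1/12 s, in which the tool goes at most 41.7 mm and 7.16 degrees, less where a joint would pass 70% of its speed; a pose out of reach is approached as far as the arm can. A call is refused whole if a number of a shift passes 41.7 or a number of a turn 0.125, either way. A call with a gripper value outside its range is refused whole. The fingers move at their own pace and stop on an object; "force" is the grip in N (left out, the last holds). Time passes only in rows, so rows that do not move let the fingers close. It gives the time, the measured TCP pose, the force and the opening at its end, in the units of the state.
- r.get_state(): the state, without advancing time (a new reading comes with each control period).
- eyes.snapshot(name): name is "side" or "top"; returns (picture, depth): 480x640x3 uint8, blue, green, red; 480x640 float32, m along the optical axis (not along the pixel's ray), 0 where there is no reading.
- eyes.camera_params(name): a dict with "intrinsics" (3x3 intrinsics, pixels), "dist_coeffs" ([k1, k2, p1, p2, k3] as OpenCV has them; the pictures are not rectified), "rvec" (rotation vector, rad) and "tvec" (3), from world to camera coordinates, as OpenCV has them. Camera axes: x right, y down, z forward; pixel columns grow to the right and rows downward; lengths in m; the calibration is good to about 2 mm. A picture is of the moment at which its call begins. camera_params takes no time and is no camera call.
- r.finish_job(): hands the job in, once; it reports no verdict.
The state is a dict: "clock": time; "q": joint angles; "qd": joint speeds; "joint_torque": joint torques, N m; "tool_pos": TCP position; "eef_rot": TCP orientation; "contact_force": force on the tool from outside, world axes, zero at the start; "moment": the same for the moment, N m; "opening": opening from 0.0 (shut) to 1.0 (fully open).
Only numpy, scipy, OpenCV 4.12 (cv2) and the standard library are available. Lean on these libraries where they do the work, as an engineer would, in place of code of your own. Each camera call takes 0.05 s, during which the arm holds its last target.

### The job

Get the dish shaker ready to run: first tighten the nut deep in its hub with the long T-handled socket key and put the key back upright in its stand. Set every small culture dish from the bench at the right, lid up, flat between the pins of its own place on the deck, then swing the hold-down bar fully over them and after that turn the wing nut clockwise until it is tight. Leave the other things on the bench where they are.

Things in the scene. Friction and masses are not known exactly. Their poses are not given: they have to be found in the camera images.
- key_bar (a point): centre of the T-handle (black bar 100 mm along x, 18 thick along y, 24 tall) of the loose upright steel socket key, 187 mm tall, 0.3-0.5 kg. 14 mm shaft; at the bottom a socket 32 mm tall, 41 mm over its corners, its hexagonal mouth 28.5 mm across flats (two flats face x), 18 mm deep. The key's lower end is 175 mm below this point, which is 180 mm above the table when the key is in its stand
- stand_mouth (a point): centre of the square mouth of the key's stand, 70 mm above the table: a fixed dark steel sleeve, inside 46 x 46 mm, outside 56 mm, on a 90 mm foot plate; its inner floor is 5 mm above the table. The axes are the stand's
- hub_mouth (a point): centre of the flared mouth, 122 mm above the table, of the deep bore in the octagonal aluminium hub (72 mm across) at the shaker's left (+y) end. Flare about 50 mm wide at the top and 12 mm tall; below it the bore is 43.4 mm wide, down to a floor 10 mm above the table, with the nut there. Axes: the shaker's (y along it, from the bar's hinge to the hub)
- nut_top (a point): centre of the top of the brass hexagonal hub nut at the bottom of the bore, 32 mm above the table, 90 mm below the mouth: 26 mm across flats, 22 mm tall; turns with the nut, two flats face its x axis. With the key seated on it the key's lower end is 18 mm below this point (14 mm above the table); the key then has some 12 degrees of play either way before it drives the nut
- hub_nut (a joint): turn of the hub nut in rad, growing clockwise seen from above (tightening). Starts loose at 0 to 0.5, is tight from 2.4 on, and stops at 2.9. Stiff by about 0.12 N m; stays where it is left
- bar_hinge (a point): hinge of the hold-down bar, an upright axis at the right (-y) end of the shaker's deck, 88 mm above the table; the axes are the shaker's
- bar_knob (a point): half-way up the hold-down bar's black upright knob (18 mm thick, from 90 to 130 mm above the table), 145 mm from the hinge. The bar is an aluminium strip 60 mm wide, 5 mm thick, 275 mm long, underside 85 mm above the table, forked at its free end. The y axis points along the bar away from the hinge
- bar (a joint): swing of the hold-down bar in rad: 0 (a stop) when it lies along the middle of the deck, over the inner edges of all four places, its fork round the stud under the wing nut; grows as it swings counter-clockwise seen from above, out over the robot's side. Starts at 1.45 to 1.65; moves easily (0.08 N m), stays where it is left
- wing_grip (a point): height to grip on the axis of the steel wing nut, 117 mm above the table, between the four places and the hub. Its wings are one upright blade 64 mm long (x), 8 thick (y), 30 tall (top at 125 mm). Two guard posts 10 mm thick, 132 mm high, stand 36 mm to either side and 30 mm towards the hub, whose wall is 49 mm away: open the fingers little, turn in short arcs
- wing (a joint): turn of the wing nut in rad, growing clockwise seen from above (tightening). Starts loose at 0 to 0.5, is tight from 2.8 on and stops at 3.4. Stiff by about 0.08 N m; stays where it is left
- nest0 (a point): centre of dish place 0 of four (2 by 2, 96 mm apart across the shaker, 100 mm along it) on the steel deck, at deck height, 60 mm above the table: a dark rubber disc among four upright pins 10 mm tall on the diagonals, which leave a dish 3 mm of play all round. The axes are the shaker's
- nest1 (a point): centre of dish place 1 of four (2 by 2, 96 mm apart across the shaker, 100 mm along it) on the steel deck, at deck height, 60 mm above the table: a dark rubber disc among four upright pins 10 mm tall on the diagonals, which leave a dish 3 mm of play all round. The axes are the shaker's
- nest2 (a point): centre of dish place 2 of four (2 by 2, 96 mm apart across the shaker, 100 mm along it) on the steel deck, at deck height, 60 mm above the table: a dark rubber disc among four upright pins 10 mm tall on the diagonals, which leave a dish 3 mm of play all round. The axes are the shaker's
- nest3 (a point): centre of dish place 3 of four (2 by 2, 96 mm apart across the shaker, 100 mm along it) on the steel deck, at deck height, 60 mm above the table: a dark rubber disc among four upright pins 10 mm tall on the diagonals, which leave a dish 3 mm of play all round. The axes are the shaker's
- dish0_mid (a point): centre (half-way up) of closed culture dish 0: 64 mm across, 22 mm tall, pale medium under a clear lid, 35 to 70 g, lid up (z axis up); starts on the table at the robot's right. None if absent from this run
- dish1_mid (a point): centre (half-way up) of closed culture dish 1: 64 mm across, 22 mm tall, pale medium under a clear lid, 35 to 70 g, lid up (z axis up); starts on the table at the robot's right. None if absent from this run
- dish2_mid (a point): centre (half-way up) of closed culture dish 2: 64 mm across, 22 mm tall, pale medium under a clear lid, 35 to 70 g, lid up (z axis up); starts on the table at the robot's right. None if absent from this run
- dish3_mid (a point): centre (half-way up) of closed culture dish 3: 64 mm across, 22 mm tall, pale medium under a clear lid, 35 to 70 g, lid up (z axis up); starts on the table at the robot's right. None if absent from this run
- jar: small amber glass jar with a lid, 54 mm wide, 80 mm tall, at the far right; not part of the job (origin: centre of its underside)
- beaker: white cup, 60 mm wide, 70 mm tall, near the robot at the right; not part of the job (origin: centre of its underside)
- timer: grey bench timer 70 x 55 x 22 mm near the robot; not part of the job (origin: centre of its underside)
- tip_box: white box 85 x 120 x 50 mm at the far right; not part of the job (origin: centre of its underside)
- spatula: thin steel strip 140 mm long lying at the near left; not part of the job (origin: centre of its underside)
- marker: pen 120 mm long lying in front of the shaker; not part of the job (origin: centre of its underside)
Things that resemble listed ones, but are neither listed nor needed, are in the scene too. What is meant by the part that bears key_bar is not blue or red, and is the larger of those in its own colour.

How it is judged:
On the way, in this order (a step that is already met when the one before it is completed fails the run):
1. the hub nut has been tightened with the key (value of joint hub_nut above 2.4 rad), for 0.2 s.
2. every dish lies in its place and the hold-down bar is fully over them ((horizontal distance between dish0_mid and nest0 below 0.009 m or horizontal distance between dish0_mid and nest1 below 0.009 m or horizontal distance between dish0_mid and nest2 below 0.009 m or horizontal distance between dish0_mid and nest3 below 0.009 m) and height (world z) of dish0_mid between 0.064 and 0.077 m and angle between each of dish0_mid, dish1_mid, dish2_mid, dish3_mid's own z axis and vertical below 0.12 rad and (horizontal distance between dish1_mid and nest0 below 0.009 m or horizontal distance between dish1_mid and nest1 below 0.009 m or horizontal distance between dish1_mid and nest2 below 0.009 m or horizontal distance between dish1_mid and nest3 below 0.009 m) and height (world z) of dish1_mid between 0.064 and 0.077 m and (horizontal distance between dish2_mid and nest0 below 0.009 m or horizontal distance between dish2_mid and nest1 below 0.009 m or horizontal distance between dish2_mid and nest2 below 0.009 m or horizontal distance between dish2_mid and nest3 below 0.009 m) and height (world z) of dish2_mid between 0.064 and 0.077 m and (horizontal distance between dish3_mid and nest0 below 0.009 m or horizontal distance between dish3_mid and nest1 below 0.009 m or horizontal distance between dish3_mid and nest2 below 0.009 m or horizontal distance between dish3_mid and nest3 below 0.009 m) and height (world z) of dish3_mid between 0.064 and 0.077 m and value of joint bar below 0.07 rad), for 0.2 s.
3. the wing nut has been tightened (value of joint wing above 2.8 rad), for 0.2 s.
At the end, for the whole second after the job is handed in: hub nut at 2.4 rad or more; key at rest in its stand, handle within 25 mm of its axis and under 195 mm high, upright to 7 degrees; every dish flat, lid up, within 9 mm of the centre of a place on the deck; bar within 0.07 rad of closed; wing nut at 2.8 rad or more (all of step 2 and value of joint hub_nut above 2.4 rad and value of joint wing above 2.8 rad and horizontal distance between key_bar and stand_mouth below 0.025 m and height (world z) of key_bar below 0.195 m and angle between key_bar's own z axis and vertical below 0.12 rad and linear speed of key below 0.02 m/s); the robot touches nothing.
It fails at once if one of the other things on the bench (jar, cup, timer, white box, steel strip, pen) is pushed more than 4 cm from where it was (distance of any of jar, beaker, timer, tip_box, spatula, marker from where it was at the start of the episode above 0.04 m).
Of dish0, dish1, dish2, dish3 only 2 to 4 are there at a start; the rules pass over those that are not, and their reading is None.
At some moment in a run one of dish0, dish1, dish2, dish3 may be knocked a few centimetres aside while the robot is not near it.
It also fails if it takes over 210 s, if anything falls off the work surface, if the arm or the gripper's body presses on something with over 40 N, if the wrist force passes 120 N, or if a joint passes its speed limit or range.

## Working session

There is one attempt and no reset: what is moved stays moved. The work goes in short steps, Python scripts to look and compute and a tool call to move; the robot and the scene stay as the last step left them, time stands still between calls to the robot, and variables do not carry over. Pictures are saved under pics/ and viewed, and the job is handed in when it is done.

Besides the shell and the picture viewer there is one more tool, called after "Emit:" by a JSON object that holds its "name" and its "arguments", one argument or row to a line. carry_out: Moves the arm, as the interface text tells. Its arguments: {"type":"object","properties":{"targets":{"type":"string"},"force":{"type":"number"}},"required":["targets"]}

```bash
ls; mkdir -p pics; cat > h.py <<'E'
from plant import r, eyes
import numpy as np, cv2
from scipy.spatial.transform import Rotation as R
def snap(n,f=None):
    im,d=eyes.snapshot(n)
    if f: cv2.imwrite('pics/%s.png'%f,im)
    np.savez('/tmp/%s.npz'%n,im=im,d=d)
    return im,d
def load(n):
    z=np.load('/tmp/%s.npz'%n); return z['im'],z['d']
def cam(n):
    c=eyes.camera_params(n); K=np.array(c['intrinsics'],float);D=np.array(c['dist_coeffs'],float)
    Rm=cv2.Rodrigues(np.array(c['rvec'],float).reshape(3,1))[0]; t=np.array(c['tvec'],float).ravel()
    return K,D,Rm,t
def atz(n,u,v,z):
    "world point on pixel ray at height z"
    K,D,Rm,t=cam(n); p=cv2.undistortPoints(np.array([[[u,v]]],float),K,D)[0,0]
    ray=Rm.T@np.array([p[0],p[1],1]); o=-Rm.T@t
    return o+ray*(z-o[2])/ray[2]
def atd(n,u,v,d):
    K,D,Rm,t=cam(n); p=cv2.undistortPoints(np.array([[[u,v]]],float),K,D)[0,0]
    return Rm.T@(np.array([p[0],p[1],1])*d-t)
def cloud(n,d):
    K,D,Rm,t=cam(n); v,u=np.mgrid[0:480,0:640]
    p=cv2.undistortPoints(np.stack([u,v],-1).reshape(-1,1,2).astype(float),K,D)[:,0].reshape(480,640,2)
    P=np.concatenate([p,np.ones((480,640,1))],-1)*d[...,None]
    W=(P-t)@Rm; W[d==0]=np.nan
    return W
def proj(n,P):
    c=eyes.camera_params(n)
    return cv2.projectPoints(np.array(P,float).reshape(-1,3),np.array(c['rvec'],float),np.array(c['tvec'],float),np.array(c['intrinsics'],float),np.array(c['dist_coeffs'],float))[0][:,0]
def crop(im,u0,v0,u1,v1,s,f):
    cv2.imwrite('pics/%s.png'%f,cv2.resize(im[v0:v1,u0:u1],None,fx=s,fy=s,interpolation=cv2.INTER_CUBIC))
def st():
    s=r.get_state(); print({k:(np.round(v,4).tolist() if not np.isscalar(v) else v) for k,v in s.items() if k!='qd'})
    m=R.from_quat(s['eef_rot']).as_matrix(); print(np.round(m,3)); return s
E
python3 - <<'E'
from h import *
print(r.tcp_to_tips)
st()
for n in('side','top'):
    snap(n,n+'0'); K,D,Rm,t=cam(n); print(n,K.tolist(),D,-Rm.T@t,Rm.round(2).tolist())
E
```

```text
pics
0.166
{'clock': 0.0, 'q': [-1.1502, 0.69, -0.1945, 1.5664, 0.1573, 0.9025, -0.215], 'joint_torque': [0.0002, -52.7544, -1.2671, -15.3429, -0.0527, 0.0066, 0.0002], 'tool_pos': [0.2357, 0.5785, 0.4039], 'eef_rot': [0.1352, 0.694, -0.1365, 0.6939], 'contact_force': [0.5365, -1.4478, 0.4265], 'moment': [0.0367, -0.0331, -0.0138], 'opening': 0.9982944637300195}
[[-0.001  0.377  0.926]
 [-0.002  0.926 -0.377]
 [-1.    -0.002  0.   ]]
side [[501.9320994887258, 0.0, 319.61631982562], [0.0, 501.9320994887258, 237.24419665349802], [0.0, 0.0, 1.0]] [-0.03657406  0.          0.          0.          0.        ] [ 0.27435417 -1.05213897  0.80783569] [[0.98, -0.2, -0.01], [-0.11, -0.51, -0.85], [0.17, 0.84, -0.52]]
top [[491.0340708801836, 0.0, 324.80896632840086], [0.0, 491.0340708801836, 240.13707687463554], [0.0, 0.0, 1.0]] [-0.09338244  0.          0.          0.          0.        ] [0.38389287 0.05215485 1.20286092] [[0.02, -1.0, 0.01], [-0.99, -0.02, -0.13], [0.13, -0.01, -0.99]]
```

View pics/top0.png

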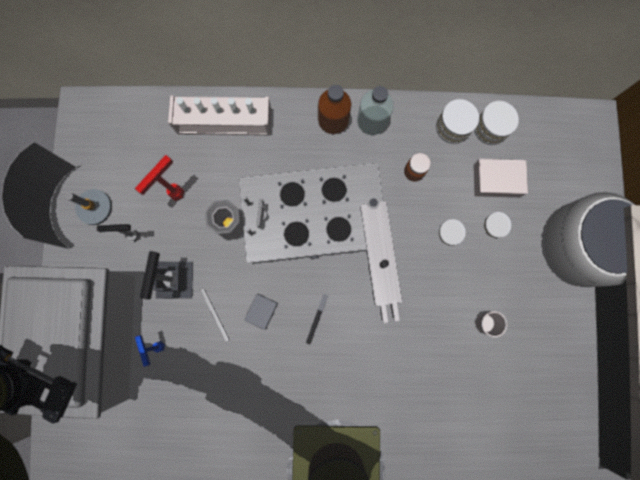

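View pics/side0.png

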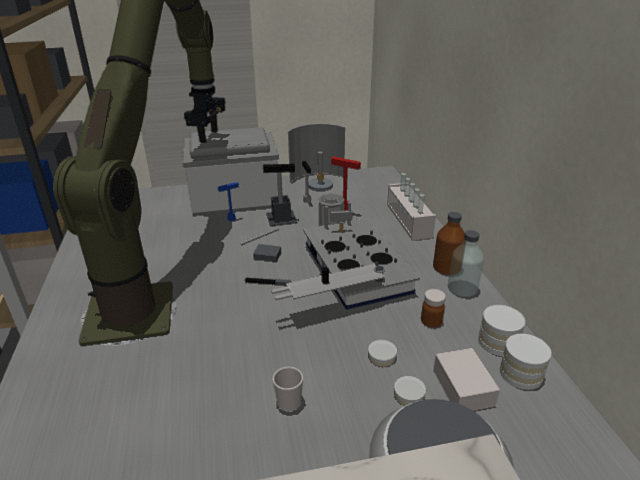

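```bash
python3 - <<'E'
from h import *
im,d=load('top'); crop(im,100,130,260,310,4.4,'c1'); crop(im,230,150,430,330,4,'c2')
crop(im,400,90,560,350,2.2,'c3')
im,d=load('side'); crop(im,210,130,420,310,3.8,'c4')
E
```

```text
(no output)
```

View pics/c1.png

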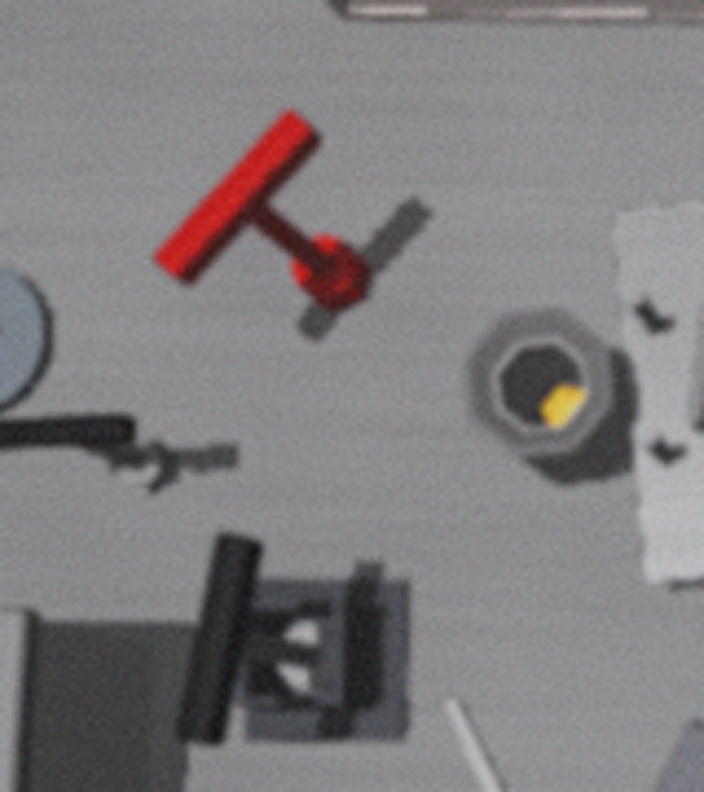

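View pics/c2.png

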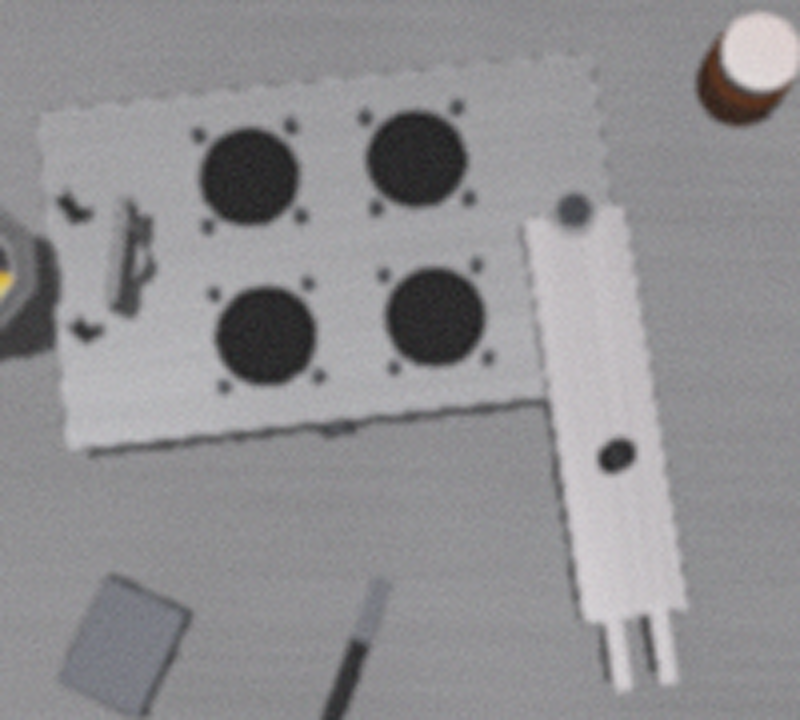

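View pics/c4.png

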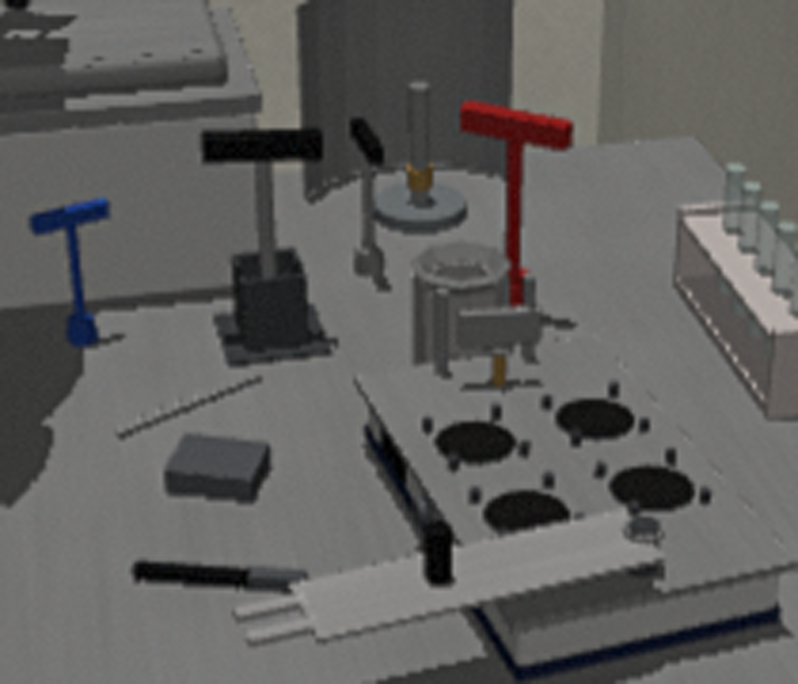

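View pics/c3.png

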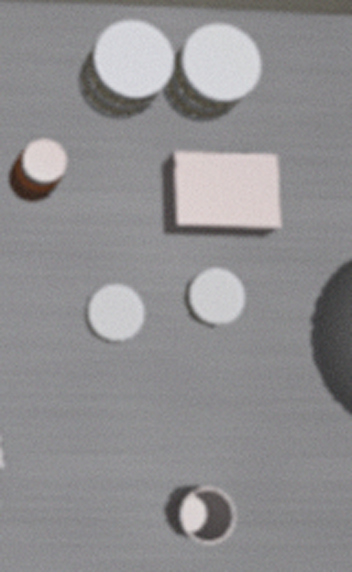

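```bash
cat > m.py <<'E'
from h import *
im,d=load('top'); W=cloud('top',d)
def reg(u0,v0,u1,v1,z0,z1,ztop,extra=None):
    m=np.zeros((480,640),bool); m[v0:v1,u0:u1]=True
    m&=(W[...,2]>z0)&(W[...,2]<z1)
    if extra is not None: m&=extra
    v,u=np.nonzero(m)
    P=np.array([atz('top',a,b,ztop) for a,b in zip(u,v)])
    r_=cv2.minAreaRect((P[:,:2]*1000).astype(np.float32)); e=np.linalg.eigh(np.cov(P[:,:2].T))
    ax=e[1][:,1]
    return len(u),P[:,:2].mean(0).round(4),np.round(r_[0],1),np.round(r_[1],1),round(r_[2],1),'ax',np.degrees(np.arctan2(ax[1],ax[0])).round(1),np.nanmedian(W[m][:,2]).round(4)
E
python3 - <<'E'
from m import *
g=im.sum(2)/3
print('key',reg(130,245,170,305,.15,.22,.192))
print('hub',reg(200,190,246,245,.105,.135,.122))
print('wing',reg(247,190,275,240,.09,.14,.125))
print('bar',reg(355,195,410,310,.08,.1,.090))
print('knob',reg(375,255,393,272,.11,.15,.130))
for n,b in dict(a=(270,175,310,212),b=(320,172,350,205),c=(275,215,315,250),e=(325,212,354,245)).items():
    print(n,reg(*b,-.1,.2,.062,g<60))
print('d0',reg(435,210,470,250,.012,.04,.022)); print('d1',reg(480,205,516,245,.012,.04,.022))
print('stand',reg(140,250,200,305,.055,.085,.07))
E
```

```text
key (541, array([0.4389, 0.4018]), array([439.7, 399.7]), array([28.1, 98.7]), 81.2, 'ax', np.float64(171.9), np.float64(0.1918))
hub (684, array([0.5799, 0.2699]), array([580.5, 259.9]), array([78.5, 97.1]), 12.6, 'ax', np.float64(129.0), np.float64(0.122))
wing (218, array([0.5835, 0.1892]), array([581.5, 193.5]), array([81.8, 40.3]), 2.3, 'ax', np.float64(169.8), np.float64(0.1212))Traceback (most recent call last):
  File "<stdin>", line 6, in <module>
  File "m.py", line 8, in reg
    P=np.array([atz('top',a,b,ztop) for a,b in zip(u,v)])
                ~~~^^^^^^^^^^^^^^^^
  File "h.py", line 17, in atz
    K,D,Rm,t=cam(n); p=cv2.undistortPoints(np.array([[[u,v]]],float),K,D)[0,0]
             ~~~^^^
  File "h.py", line 12, in cam
    c=eyes.camera_params(n); K=np.array(c['intrinsics'],float);D=np.array(c['dist_coeffs'],float)
ValueError: time passes only in moves, steps and waits
```

```bash
sed -i 's/^def cam(n):/import functools\n@functools.lru_cache(None)\ndef cam(n):/' h.py
python3 - <<'E'
from m import *
g=im.sum(2)/3
print('bar',reg(355,195,410,310,.08,.1,.090))
print('knob',reg(375,255,393,272,.11,.15,.130))
for n,b in dict(a=(270,175,310,212),b=(320,172,350,205),c=(275,215,315,250),e=(325,212,354,245)).items():
    print(n,reg(*b,-.1,.2,.061,g<60))
print('d0',reg(435,210,470,250,.012,.04,.022)); print('d1',reg(480,205,516,245,.012,.04,.022))
print('stand',reg(140,250,200,305,.055,.085,.07))
print('key',reg(130,245,170,305,.185,.22,.192))
print('hub',reg(200,190,243,245,.118,.128,.122))
print('wing',reg(255,197,270,235,.115,.14,.125))
E
```

```text
bar (2722, array([ 0.5078, -0.0886]), array([507.8, -88.6]), array([263.1,  60.7]), 9.1, 'ax', np.float64(-170.9), np.float64(0.0908))
knob (59, array([ 0.4796, -0.0918]), array([479.7, -91.9]), array([15.4, 17.8]), 1.0, 'ax', np.float64(88.2), np.float64(0.1301))
a (404, array([0.6482, 0.1185]), array([648.7, 118.4]), array([51.1, 52.4]), 1.1, 'ax', np.float64(57.7), np.float64(0.0614))
b (403, array([0.6609, 0.0194]), array([660.5,  19.8]), array([51.3, 54.9]), 1.2, 'ax', np.float64(96.8), np.float64(0.0615))
c (412, array([0.553, 0.106]), array([552.8, 106.3]), array([49.9, 51.8]), 1.1, 'ax', np.float64(96.7), np.float64(0.0614))
e (407, array([0.5659, 0.0069]), array([565.5,   6.6]), array([51.8, 52.2]), 46.2, 'ax', np.float64(66.8), np.float64(0.0613))
d0 (516, array([ 0.5695, -0.2742]), array([ 568.9, -274.4]), array([60. , 62.6]), 89.2, 'ax', np.float64(143.1), np.float64(0.0228))
d1 (524, array([ 0.5912, -0.3907]), array([ 591.2, -390. ]), array([62.9, 64.4]), 1.2, 'ax', np.float64(140.9), np.float64(0.0224))
stand (291, array([0.44  , 0.3991]), array([441.4, 403.7]), array([55.7, 62.8]), 1.3, 'ax', np.float64(132.4), np.float64(0.0692))
key (438, array([0.439 , 0.4042]), array([440.3, 403.3]), array([20.8, 98.7]), 81.2, 'ax', np.float64(172.0), np.float64(0.1925))
hub (441, array([0.5799, 0.2714]), array([578.9, 270.6]), array([75.6, 75.8]), 8.7, 'ax', np.float64(107.2), np.float64(0.1235))
wing (115, array([0.5888, 0.1868]), array([589.1, 186.6]), array([ 9.2, 62.3]), 84.7, 'ax', np.float64(174.5), np.float64(0.1241))
```

```bash
python3 - <<'E'
from h import *
im,d=load('top'); 
S=20;u0,v0=205,200
c=cv2.resize(im[200:238,205:243],None,fx=S,fy=S,interpolation=cv2.INTER_CUBIC)
hc=np.array([.5799,.2711]); 
def poly(P,col):
    q=((proj('top',P)-[u0,v0]+.5)*S).astype(int); cv2.polylines(c,[q.reshape(-1,1,2)],True,col,1)
a=np.linspace(0,2*np.pi,60)
for rad,z,col in((.025,.122,(0,255,0)),(.0217,.11,(255,255,0)),(.0217,.01,(255,0,255))):
    poly(np.c_[hc[0]+rad*np.cos(a),hc[1]+rad*np.sin(a),0*a+z],col)
for yaw,col in((-8,(0,0,255)),(7,(255,0,0)),(-21,(255,255,255))):
    k=np.radians(yaw+30+60*np.arange(6)); R_=.013/np.cos(np.pi/6)
    poly(np.c_[hc[0]+R_*np.cos(k),hc[1]+R_*np.sin(k),0*k+.032],col)
cv2.imwrite('pics/nut.png',c[:600])
E
```

```text
(no output)
```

View pics/nut.png

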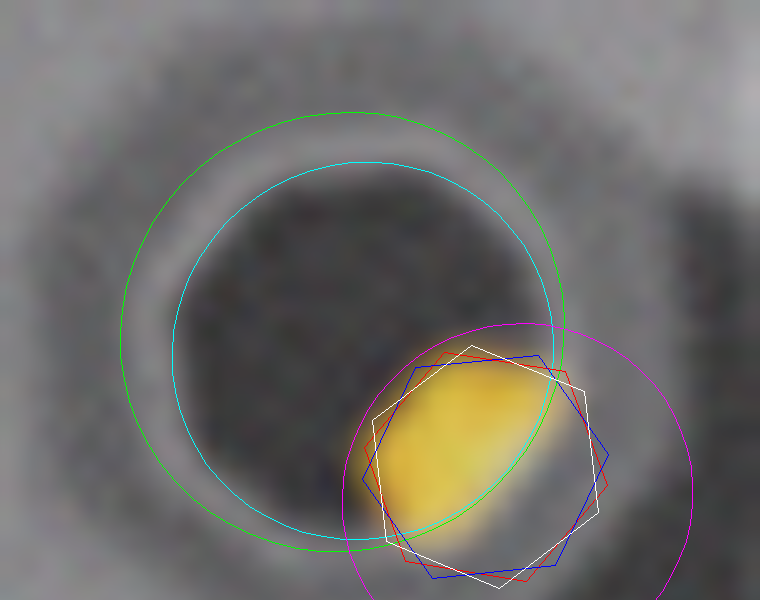

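```bash
cat > nut.py <<'E'
from h import *
def fit(im,hc=np.array([.5799,.2711]),yaws=range(-34,30,3)):
    I=im[195:243,200:248].astype(float); sat=I[...,2]-I[...,0]; sat/=np.percentile(sat,99.5); S=10
    a=np.linspace(0,2*np.pi,90)
    def mask(P):
        m=np.zeros((480,480),np.uint8); q=((proj('top',P)-[200,195]+.5)*S).astype(int); cv2.fillPoly(m,[q.reshape(-1,1,2)],1); return m
    mm=mask(np.c_[hc[0]+.0217*np.cos(a),hc[1]+.0217*np.sin(a),0*a+.11])&mask(np.c_[hc[0]+.025*np.cos(a),hc[1]+.025*np.sin(a),0*a+.122])
    for yaw in yaws:
        best=(9e9,)
        for dx in np.arange(-.002,.0021,.001):
          for dy in np.arange(-.002,.0021,.001):
            k=np.radians(yaw+30+60*np.arange(6)); R_=.013/np.cos(np.pi/6)
            h=mask(np.c_[hc[0]+dx+R_*np.cos(k),hc[1]+dy+R_*np.sin(k),0*k+.032])&mm
            m=cv2.resize(cv2.GaussianBlur(h.astype(float),(0,0),6),(48,48),interpolation=cv2.INTER_AREA)
            s=(m*sat).sum()/(m*m).sum(); e=((s*m-sat)**2).sum()
            if e<best[0]: best=(e,dx,dy)
        print(yaw,np.round(best,4))
E
python3 -c "
from nut import *
fit(load('top')[0])"
```

```text
-34 [2.3889e+00 1.0000e-03 1.0000e-03]
-31 [2.3523e+00 0.0000e+00 1.0000e-03]
-28 [2.3054e+00 0.0000e+00 1.0000e-03]
-25 [2.201e+00 0.000e+00 1.000e-03]
-22 [2.0405e+00 0.0000e+00 1.0000e-03]
-19 [1.955e+00 0.000e+00 1.000e-03]
-16 [1.8181e+00 0.0000e+00 1.0000e-03]
-13 [1.7526e+00 0.0000e+00 1.0000e-03]
-10 [1.6965e+00 0.0000e+00 1.0000e-03]
-7 [1.6611e+00 0.0000e+00 1.0000e-03]
-4 [1.6648e+00 0.0000e+00 1.0000e-03]
-1 [1.7322e+00 0.0000e+00 1.0000e-03]
2 [1.7887e+00 0.0000e+00 1.0000e-03]
5 [1.8741e+00 0.0000e+00 1.0000e-03]
8 [1.978e+00 0.000e+00 1.000e-03]
11 [2.0495e+00 0.0000e+00 1.0000e-03]
14 [2.1452e+00 0.0000e+00 1.0000e-03]
17 [2.2822e+00 0.0000e+00 1.0000e-03]
20 [2.3365e+00 1.0000e-03 1.0000e-03]
23 [2.3657e+00 0.0000e+00 1.0000e-03]
26 [2.3889e+00 1.0000e-03 1.0000e-03]
29 [2.3523e+00 0.0000e+00 1.0000e-03]
```

```bash
cat >> h.py <<'E'
def plan(x,y,z,yaw=None):
    "yaw deg of tool y; prints turn, then shift in tool axes after turn"
    s=r.get_state(); m=R.from_quat(s['eef_rot']).as_matrix(); th=np.degrees(np.arctan2(m[1,1],m[0,1]))
    if yaw is None: yaw=th
    t=np.radians(th-yaw); t=(t+np.pi)%(2*np.pi)-np.pi
    c,sn=np.cos(np.radians(yaw)),np.sin(np.radians(yaw)); d=(np.array([x,y,z])-s['tool_pos'])*1000
    print('th %.1f turn %.3f | shift x %.1f y %.1f z %.1f'%(th,t,-d[2],d[0]*c+d[1]*sn,d[0]*sn-d[1]*c),'t',round(s['clock'],1),'q',np.round(s['q'],2).tolist(),'F',np.round(s['contact_force'],1).tolist(),'M',np.round(s['moment'],2).tolist(),'op',round(s['opening'],3),'pos',np.round(s['tool_pos'],4).tolist(), 'tilt',np.round(m[:2,0],4).tolist())
E
python3 -c "
from h import *
plan(.440,.403,.365,81.9)
W=cloud('top',load('top')[1]); print(np.nanmax(W[260:420,5:110,2]))"
```

```text
th 67.8 turn -0.245 | shift x 39.0 y -145.0 z 227.0 t 0.1 q [-1.15, 0.69, -0.19, 1.57, 0.16, 0.9, -0.22] F [-0.5, -0.3, -0.0] M [0.02, -0.02, 0.02] op 0.997 pos [0.2357, 0.5786, 0.404] tilt [-0.0005, -0.0015]
0.4411115131853497
```

Emit:
{"name": "carry_out", "arguments": {
  "targets": "0.4 0 0 0 -0.123; 0.4 0 0 0 -0.122; 0.4 0 -18 28 0; 0.4 0 -18 28 0; 0.4 0 -18 28 0; 0.4 0 -18 28 0; 0.4 0 -18 28 0; 0.4 0 -18 28 0; 0.4 0 -18 28 0; 0.4 0 -19 31 0; 0.4 20 0 0 0; 0.4 19 0 0 0; 0.4 0 0 0 0; 0.4 0 0 0 0",
  "force": 40
}}

```text
clock: 1.27
tool_pos: [0.4396, 0.403, 0.3649]
eef_rot: [0.049, 0.706, -0.051, 0.705]
contact_force: [-0.2, 0.5, 0.8]
opening: 0.396
```

```bash
python3 -c "
from h import *
plan(.440,.403,.327,81.9)
im,d=snap('top'); crop(im,100,210,260,330,4.8,'k1')
im,d=snap('side'); crop(im,200,110,360,240,4.6,'k2')"
```

```text
th 81.9 turn -0.000 | shift x 37.9 y 0.0 z 0.4 t 1.3 q [-0.66, 0.71, -0.28, 1.69, 0.26, 0.78, 0.37] F [-0.2, 0.5, 0.8] M [0.02, 0.02, 0.02] op 0.396 pos [0.4396, 0.403, 0.3649] tilt [-0.0021, -0.0017]
```

View pics/k1.png

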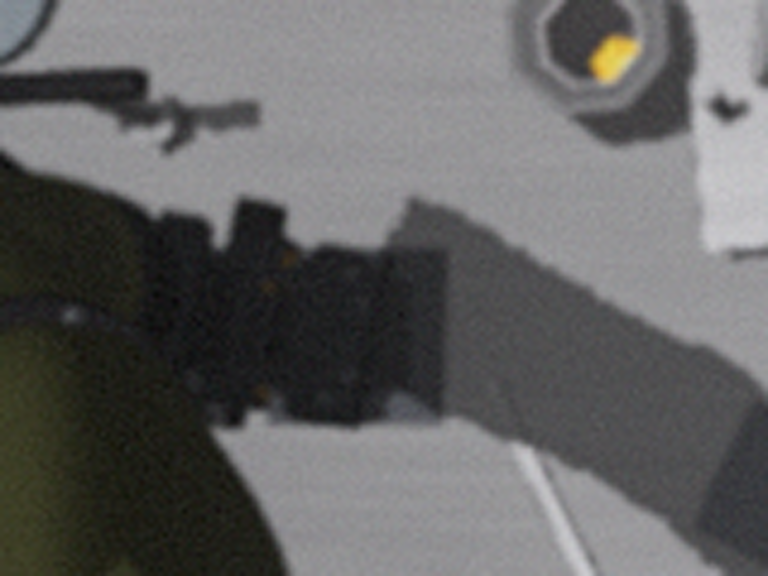

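View pics/k2.png

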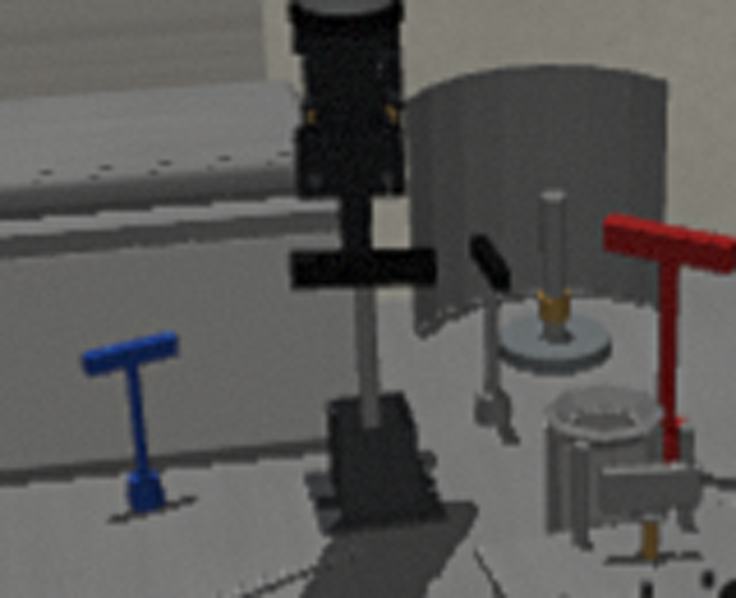

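Emit:
{"name": "carry_out", "arguments": {
  "targets": "0.4 13 0 0 0; 0.4 13 0 0 0; 0.4 12 0 0 0; 0.4 0 0 0 0; 0 0 0 0 0; 0 0 0 0 0; 0 0 0 0 0; 0 0 0 0 0; 0 0 0 0 0; 0 0 0 0 0",
  "force": 45
}}

```text
clock: 2.2
tool_pos: [0.4402, 0.4037, 0.3289]
eef_rot: [0.051, 0.705, -0.049, 0.706]
contact_force: [-0.5, 0.5, 6.2]
opening: 0.201
```

```bash
python3 -c "
from h import *
plan(.440,.403,.327,81.9)
"
```

```text
th 81.9 turn -0.001 | shift x 1.9 y -0.7 z -0.1 t 2.2 q [-0.67, 0.75, -0.26, 1.72, 0.28, 0.7, 0.35] F [-0.5, 0.5, 6.2] M [0.01, 0.11, 0.03] op 0.201 pos [0.4402, 0.4037, 0.3289] tilt [0.0016, 0.002]
```

Emit:
{"name": "carry_out", "arguments": {
  "targets": "0 -10 0 0 0; 0 -20 0 0 0; 0 -25 0 0 0; 0 -25 0 0 0; 0 -25 0 0 0; 0 -25 0 0 0; 0 -5 0 0 0; 0 0 0 0 0; 0 0 0 0 0; 0 0 0 0 0"
}}

```text
clock: 3.03
tool_pos: [0.4396, 0.4026, 0.4606]
eef_rot: [0.049, 0.706, -0.051, 0.704]
contact_force: [-0.1, 0.6, -5.0]
opening: 0.201
```

```bash
python3 -c "
from h import *
plan(.580,.271,.463,84)
im,d=snap('top'); crop(im,60,130,260,330,3,'k3')
im,d=snap('side'); crop(im,200,60,360,240,4,'k4')
for p in((176,192),): print(atz('top',*p,0))"
```

```text
th 81.9 turn -0.037 | shift x -2.4 y -116.2 z 153.4 t 3.0 q [-0.64, 0.6, -0.31, 1.58, 0.21, 1.0, 0.42] F [-0.1, 0.6, -5.0] M [0.02, -0.03, 0.05] op 0.201 pos [0.4396, 0.4026, 0.4606] tilt [-0.0029, -0.0033]
[0.66149375 0.41452523 0.        ]
```

View pics/k3.png

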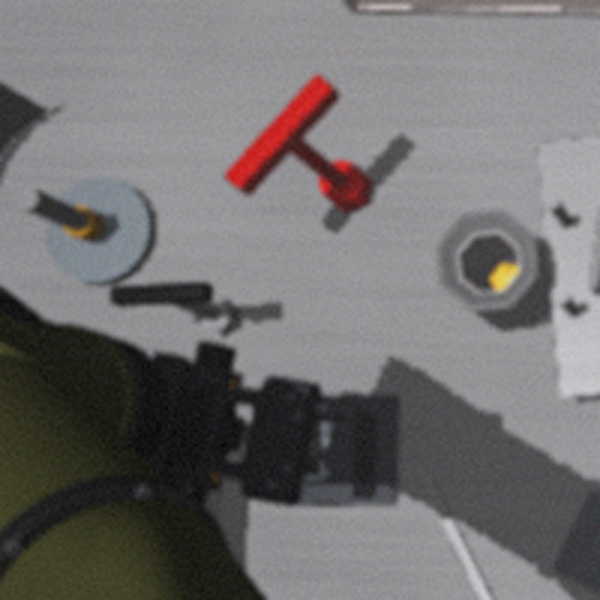

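View pics/k4.png

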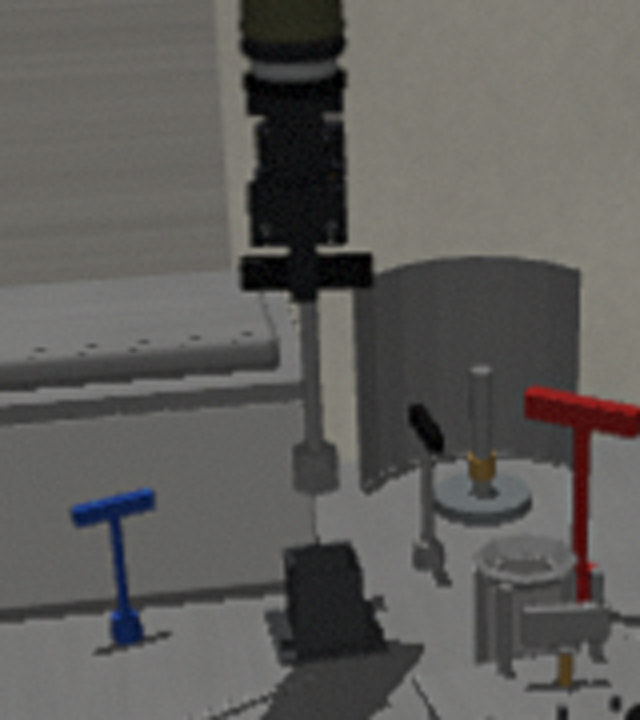

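```bash
cat > keypos.py <<'E'
from h import *
def keyaxis(z0=None):
    im,d=load('side'); W=cloud('side',d); s=r.get_state()
    p=s['tool_pos']; C=-cam('side')[2].T@cam('side')[3]
    # silhouette centers in side image rows: pixels with world points within 40mm of TCP axis horiz
    near=(np.hypot(W[...,0]-p[0],W[...,1]-p[1])<.04)&(W[...,2]<p[2]-.175)&(W[...,2]>p[2]-.335)
    out=[]
    for v in range(480):
        u=np.nonzero(near[v])[0]
        if len(u)<3: continue
        uc=(u[0]+u[-1])/2; zz=np.nanmedian(W[v,u,2])
        out.append((v,uc,len(u),zz))
    return np.array(out),W,near,p,C
if __name__=='__main__':
    o,W,near,p,C=keyaxis()
    # compare with projected TCP axis column at the same height
    for v,uc,n,z in o[::3]:
        q=proj('side',[p[0],p[1],z])[0]; print(int(v),uc,n,round(z,4),q.round(1), 'dx px',round(uc-q[0],2))
E
python3 keypos.py
```

```text
136 276.5 4.0 0.2841 [275.6 135.4] dx px 0.92
139 276.5 4.0 0.2751 [275.7 138.3] dx px 0.77
142 277.0 5.0 0.2651 [275.9 141.4] dx px 1.11
145 277.0 5.0 0.2559 [276.  144.2] dx px 0.96
148 277.0 5.0 0.2468 [276.2 147.1] dx px 0.82
151 277.0 5.0 0.2372 [276.3 150. ] dx px 0.66
154 277.5 4.0 0.2281 [276.5 152.8] dx px 1.02
157 277.5 4.0 0.2162 [276.7 156.4] dx px 0.83
160 277.5 4.0 0.208 [276.8 158.9] dx px 0.7
163 277.5 4.0 0.1981 [276.9 161.8] dx px 0.55
166 278.0 5.0 0.1857 [277.1 165.5] dx px 0.86
169 278.0 5.0 0.1769 [277.3 168.1] dx px 0.72
172 278.0 11.0 0.1667 [277.4 171.1] dx px 0.57
175 278.0 11.0 0.1611 [277.5 172.8] dx px 0.48
178 278.5 12.0 0.1516 [277.7 175.5] dx px 0.84
181 278.5 12.0 0.1412 [277.8 178.5] dx px 0.68
```

```bash
python3 - <<'E'
from h import *
im,d=load('side'); S=14;u0,v0=312,190
c=cv2.resize(im[v0:v0+40,u0:u0+50],None,fx=S,fy=S,interpolation=cv2.INTER_CUBIC)
hc=np.array([.5799,.2711]); a=np.linspace(0,2*np.pi,60)
for rad,z,col in((.025,.122,(0,255,0)),(.0217,.11,(255,255,0))):
    q=((proj('side',np.c_[hc[0]+rad*np.cos(a),hc[1]+rad*np.sin(a),0*a+z])-[u0,v0]+.5)*S).astype(int); cv2.polylines(c,[q.reshape(-1,1,2)],True,col,1)
k=np.radians(7.4+22.5+45*np.arange(8)); R_=.036/np.cos(np.pi/8)
for z in(.122,.06):
  q=((proj('side',np.c_[hc[0]+R_*np.cos(k),hc[1]+R_*np.sin(k),0*k+z])-[u0,v0]+.5)*S).astype(int); cv2.polylines(c,[q.reshape(-1,1,2)],True,(0,0,255),1)
cv2.imwrite('pics/hubside.png',c)
E
```

```text
(no output)
```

View pics/hubside.png

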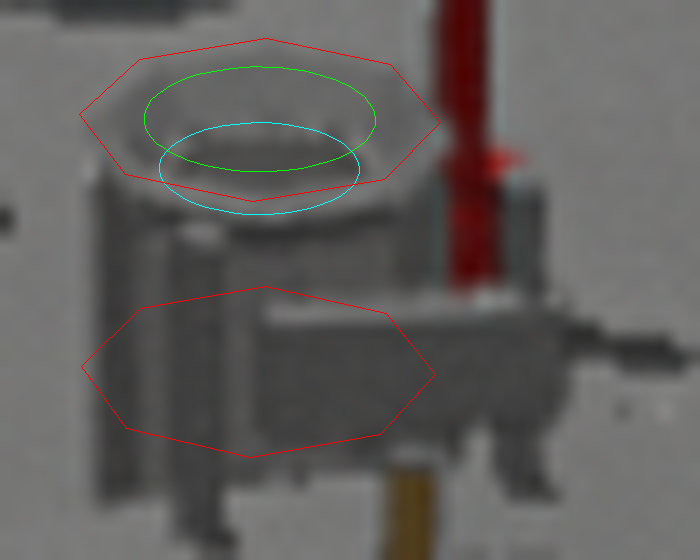

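Emit:
{"name": "carry_out", "arguments": {
  "targets": "0 -3 0 0 -0.037; 0 0 -18 24 0; 0 0 -25 32 0; 0 0 -25 32 0; 0 0 -25 32 0; 0 0 -15 21 0; 0 0 -8 12 0; 0 0 0 0 0; 0 0 0 0 0; 0 0 0 0 0; 0 0 0 0 0"
}}

```text
clock: 4.05
tool_pos: [0.5783, 0.2742, 0.4656]
eef_rot: [0.036, 0.707, -0.035, 0.706]
contact_force: [0.3, 0.3, -3.4]
opening: 0.197
```

```bash
python3 -c "
from h import *
plan(.580,.271,.463,84)
im,d=snap('top'); crop(im,160,130,320,290,4,'k5')
im,d=snap('side'); crop(im,260,70,420,250,4,'k6')
"; python3 keypos.py
```

```text
th 84.2 turn 0.004 | shift x 2.6 y -3.0 z 2.0 t 4.0 q [-0.34, 0.66, -0.32, 1.43, 0.22, 1.08, 0.76] F [0.3, 0.3, -3.4] M [0.01, -0.03, -0.02] op 0.197 pos [0.5783, 0.2742, 0.4656] tilt [-0.0016, 0.0014]
146 331.0 5.0 0.2901 [329.8 144.9] dx px 1.18
149 331.0 5.0 0.2805 [329.8 148.1] dx px 1.2
152 331.0 5.0 0.2712 [329.8 151.2] dx px 1.22
155 331.0 5.0 0.261 [329.8 154.5] dx px 1.24
158 331.0 5.0 0.2526 [329.7 157.3] dx px 1.25
161 331.0 5.0 0.2442 [329.7 159.9] dx px 1.27
164 331.0 5.0 0.2347 [329.7 163. ] dx px 1.28
167 330.5 4.0 0.2246 [329.7 166.2] dx px 0.8
170 330.0 3.0 0.215 [329.7 169.3] dx px 0.32
173 330.5 4.0 0.2052 [329.7 172.3] dx px 0.84
176 330.5 4.0 0.1963 [329.6 175.1] dx px 0.85
179 330.5 4.0 0.1875 [329.6 177.8] dx px 0.87
182 330.5 10.0 0.171 [329.6 182.9] dx px 0.9
185 330.5 12.0 0.1704 [329.6 183.1] dx px 0.9
188 330.5 12.0 0.163 [329.6 185.4] dx px 0.91
191 330.5 12.0 0.1526 [329.6 188.5] dx px 0.93
194 330.5 12.0 0.1422 [329.6 191.6] dx px 0.95
```

View pics/k6.png

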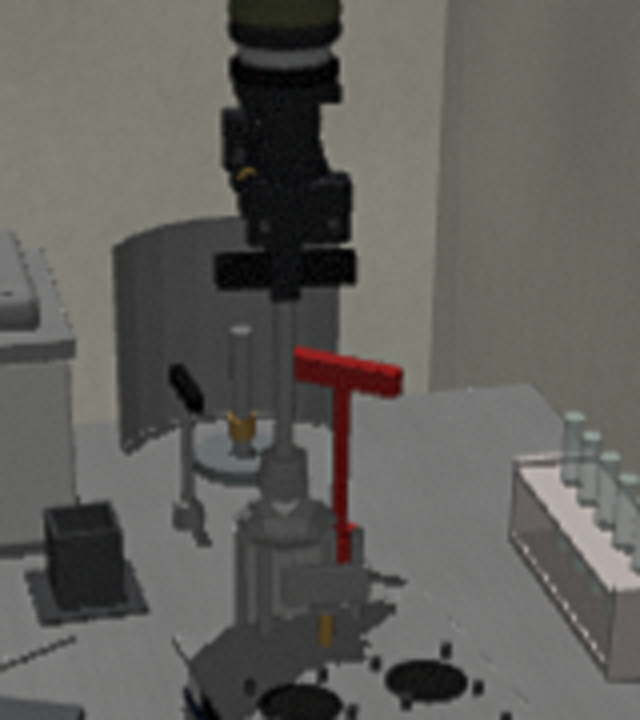

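Emit:
{"name": "carry_out", "arguments": {
  "targets": "0 3 -3 2 0.004; 0 0 0 0 0; 0 0 0 0 0; 0 0 0 0 0"
}}

```text
clock: 4.48
tool_pos: [0.5816, 0.2686, 0.4627]
eef_rot: [0.038, 0.706, -0.038, 0.706]
contact_force: [0.2, 0.2, -4.7]
opening: 0.195
```

```bash
python3 -c "
from m import *
plan(.580,.271,.450,84)
print('stand',reg(140,250,200,305,.055,.085,.07))
S=10;c=cv2.resize(im[245:305,140:200],None,fx=S,fy=S,interpolation=cv2.INTER_CUBIC);cv2.imwrite('pics/stand.png',c)
"
```

```text
th 83.8 turn -0.004 | shift x 12.7 y 2.2 z -1.9 t 4.5 q [-0.33, 0.66, -0.32, 1.44, 0.22, 1.08, 0.77] F [0.2, 0.2, -4.7] M [0.08, -0.03, 0.01] op 0.195 pos [0.5816, 0.2686, 0.4627] tilt [-0.0001, 0.0]
stand (202, array([0.4374, 0.4175]), array([441.4, 405.5]), array([55.7, 59.2]), 1.4, 'ax', np.float64(-153.3), np.float64(0.0698))
```

View pics/stand.png

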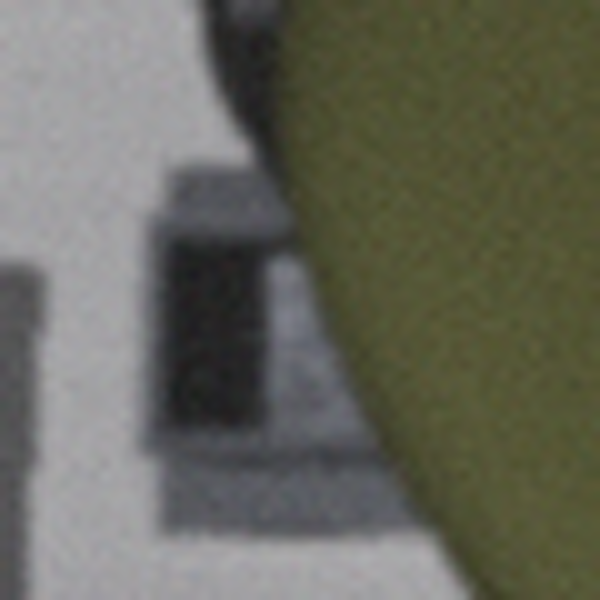

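Emit:
{"name": "carry_out", "arguments": {
  "targets": "0 0 0 0 0; 0 0 0 0 0; 0 0 0 0 0; 0 0 0 0 0"
}}

```text
clock: 4.82
tool_pos: [0.5817, 0.2687, 0.4628]
eef_rot: [0.039, 0.706, -0.038, 0.706]
contact_force: [0.3, 0.0, -4.1]
opening: 0.196
```

```bash
python3 -c "
from h import *
plan(.580,.271,.450,84)
snap('side')
plan(.580,.271,.450,84)
snap('side')
plan(.580,.271,.450,84)
"; python3 keypos.py|tail -4
```

```text
th 83.8 turn -0.004 | shift x 12.8 y 2.1 z -1.9 t 4.8 q [-0.33, 0.66, -0.32, 1.44, 0.22, 1.08, 0.77] F [0.3, 0.0, -4.1] M [0.06, -0.02, -0.04] op 0.196 pos [0.5817, 0.2687, 0.4628] tilt [0.0001, 0.0002]
th 83.8 turn -0.004 | shift x 12.8 y 2.1 z -1.9 t 4.9 q [-0.33, 0.66, -0.32, 1.44, 0.22, 1.08, 0.77] F [0.6, -0.0, -3.5] M [0.05, -0.03, -0.05] op 0.197 pos [0.5817, 0.2687, 0.4628] tilt [0.0001, 0.0001]
th 83.8 turn -0.004 | shift x 12.7 y 2.2 z -1.9 t 4.9 q [-0.33, 0.66, -0.32, 1.44, 0.22, 1.08, 0.77] F [0.4, -0.7, -3.2] M [0.06, 0.02, 0.03] op 0.199 pos [0.5817, 0.2687, 0.4627] tilt [0.0, 0.0001]
186 332.0 11.0 0.1679 [330.9 184.5] dx px 1.09
189 331.5 12.0 0.1605 [330.9 186.7] dx px 0.61
192 332.0 13.0 0.1513 [330.9 189.5] dx px 1.13
195 332.5 12.0 0.1414 [330.9 192.5] dx px 1.65
```

Emit:
{"name": "carry_out", "arguments": {
  "targets": "0 0 2 -2 0; 0 0 0 0 0; 0 0 0 0 0; 0 0 0 0 0; 0 0 0 0 0; 0 0 0 0 0"
}}

```text
clock: 5.42
tool_pos: [0.58, 0.2708, 0.4627]
eef_rot: [0.038, 0.706, -0.038, 0.706]
contact_force: [0.4, -1.0, -4.0]
opening: 0.199
```

```bash
python3 -c "
from h import *
plan(.580,.271,.450,84)
"
```

```text
th 83.8 turn -0.004 | shift x 12.7 y 0.2 z 0.0 t 5.4 q [-0.34, 0.66, -0.32, 1.44, 0.22, 1.08, 0.76] F [0.4, -1.0, -4.0] M [0.01, 0.04, 0.03] op 0.199 pos [0.58, 0.2708, 0.4627] tilt [0.0, 0.0]
```

Emit:
{"name": "carry_out", "arguments": {
  "targets": "0 8 0 0 0; 0 8 0 0 0; 0 5 0 0 0; 0 5 0 0 0; 0 4 0 0 0; 0 3 0 0 0; 0 3 0 0 0; 0 0 0 0 0; 0 0 0 0 0"
}}

```text
clock: 6.17
tool_pos: [0.5799, 0.2709, 0.4267]
eef_rot: [0.038, 0.706, -0.038, 0.706]
contact_force: [-0.1, 0.5, -3.7]
opening: 0.202
```

```bash
python3 -c "
from h import *
plan(.580,.271,.420,84)
"
```

```text
th 83.8 turn -0.004 | shift x 6.7 y 0.1 z 0.1 t 6.2 q [-0.34, 0.7, -0.31, 1.49, 0.24, 1.0, 0.75] F [-0.1, 0.5, -3.7] M [0.04, -0.02, -0.01] op 0.202 pos [0.5799, 0.2709, 0.4267] tilt [0.0, 0.0001]
```

Emit:
{"name": "carry_out", "arguments": {
  "targets": "0 8 0 0 0; 0 8 0 0 0; 0 8 0 0 0; 0 8 0 0 0; 0 8 0 0 0; 0 8 0 0 0; 0 8 0 0 0; 0 5 0 0 0; 0 0 0 0 0; 0 0 0 0 0; 0 0 0 0 0"
}}

```text
clock: 7.08
tool_pos: [0.5801, 0.271, 0.3661]
eef_rot: [0.039, 0.706, -0.038, 0.706]
contact_force: [0.0, 0.5, -4.2]
opening: 0.202
```

```bash
python3 -c "
from h import *
plan(.580,.271,.338,84)
"
```

```text
th 83.8 turn -0.004 | shift x 28.1 y -0.0 z -0.1 t 7.1 q [-0.35, 0.76, -0.3, 1.55, 0.27, 0.87, 0.72] F [0.0, 0.5, -4.2] M [0.06, -0.02, 0.02] op 0.202 pos [0.5801, 0.271, 0.3661] tilt [0.0008, 0.0006]
```

Emit:
{"name": "carry_out", "arguments": {
  "targets": "0 5 0 0 0; 0 5 0 0 0; 0 4 0 0 0; 0 4 0 0 0; 0 3 0 0 0; 0 2 0 0 0; 0 0 0 0 0; 0 0 0 0 0; 0 0 0 0 0"
}}

```text
clock: 7.83
tool_pos: [0.5801, 0.2713, 0.3423]
eef_rot: [0.039, 0.706, -0.038, 0.706]
contact_force: [1.1, 1.9, -2.7]
opening: 0.195
```

```bash
python3 -c "
from h import *
plan(.580,.271,.338,84)
"
```

```text
th 83.8 turn -0.004 | shift x 4.3 y -0.3 z -0.1 t 7.8 q [-0.35, 0.79, -0.29, 1.57, 0.28, 0.82, 0.71] F [1.1, 1.9, -2.7] M [0.55, -0.47, 0.04] op 0.195 pos [0.5801, 0.2713, 0.3423] tilt [0.0006, 0.0011]
```

Emit:
{"name": "carry_out", "arguments": {
  "targets": "0 2 0 0 0; 0 0 0 0 0; 0 0 0 0 0.08; 0 0 0 0 0.08; 0 0 0 0 0.08; 0 0 0 0 0.08; 0 0 0 0 0.08; 0 0 0 0 0.08; 0 0 0 0 0; 0 0 0 0 0; 0 0 0 0 0"
}}

```text
clock: 8.75
tool_pos: [0.5802, 0.2708, 0.3404]
eef_rot: [0.205, 0.677, -0.204, 0.677]
contact_force: [2.8, 1.7, -7.4]
opening: 0.202
```

```bash
python3 -c "
from h import *
plan(.580,.271,.338,84)
"
```

```text
th 56.4 turn -0.482 | shift x 2.4 y 0.2 z -0.2 t 8.8 q [-0.43, 0.78, -0.15, 1.58, 0.15, 0.79, 0.34] F [2.8, 1.7, -7.4] M [0.44, -1.19, 0.02] op 0.202 pos [0.5802, 0.2708, 0.3404] tilt [0.0006, 0.0001]
```

Emit:
{"name": "carry_out", "arguments": {
  "targets": "0 0 0 0 0.09; 0 0 0 0 0.09; 0 0 0 0 0.09; 0 0 0 0 0.09; 0 0 0 0 0.09; 0 0 0 0 0.09; 0 0 0 0 0.09; 0 0 0 0 0.09; 0 0 0 0 0.09; 0 0 0 0 0.09; 0 0 0 0 0; 0 0 0 0 0; 0 0 0 0 0"
}}

```text
clock: 9.83
tool_pos: [0.5802, 0.2701, 0.3405]
eef_rot: [0.478, 0.52, -0.479, 0.521]
contact_force: [3.2, -0.6, -6.3]
opening: 0.201
```

```bash
python3 -c "
from h import *
plan(.580,.271,.338,84)
"
```

```text
th 4.8 turn -1.382 | shift x 2.5 y 0.9 z -0.2 t 9.8 q [-0.57, 0.79, 0.11, 1.59, -0.11, 0.77, -0.33] F [3.2, -0.6, -6.3] M [-0.56, -1.43, 0.0] op 0.201 pos [0.5802, 0.2701, 0.3405] tilt [0.0, -0.001]
```

Emit:
{"name": "carry_out", "arguments": {
  "targets": "0 0 0 0 0.09; 0 0 0 0 0.09; 0 0 0 0 0.09; 0 0 0 0 0.09; 0 0 0 0 0.09; 0 0 0 0 0.09; 0 0 0 0 0.09; 0 0 0 0 0.09; 0 0 0 0 0.09; 0 0 0 0 0.09"
}}

```text
clock: 10.67
tool_pos: [0.5798, 0.2695, 0.3405]
eef_rot: [-0.657, -0.258, 0.659, -0.26]
contact_force: [3.0, -3.3, -5.0]
opening: 0.201
```

```bash
python3 -c "
from h import *
plan(.580,.271,.338,84)
im,d=snap('side'); crop(im,260,70,420,250,4,'k7')
"
```

```text
th -47.0 turn -2.287 | shift x 2.5 y 1.5 z -0.0 t 10.7 q [-0.7, 0.81, 0.37, 1.6, -0.37, 0.8, -1.0] F [3.0, -3.3, -5.0] M [-1.28, -0.94, 0.13] op 0.201 pos [0.5798, 0.2695, 0.3405] tilt [-0.0012, -0.0021]
```

View pics/k7.png

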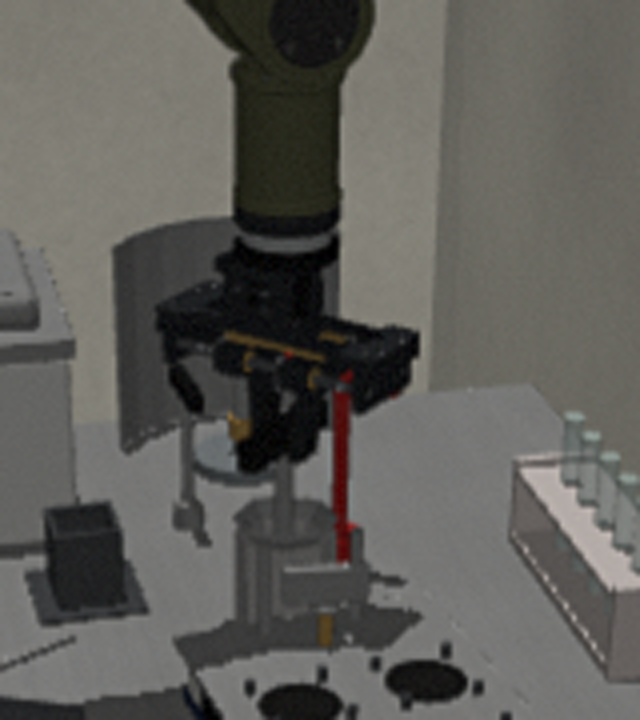

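Emit:
{"name": "carry_out", "arguments": {
  "targets": "0 0 0 0 0.08; 0 0 0 0 0.08; 0 0 0 0 0.08; 0 0 0 0 0.08; 0 0 0 0 0.06; 0 0 0 0 0; 0 0 0 0 0; 0 0 0 0 0"
}}

```text
clock: 11.38
tool_pos: [0.5796, 0.2701, 0.3405]
eef_rot: [-0.694, -0.132, 0.695, -0.132]
contact_force: [1.6, -3.9, -3.2]
opening: 0.197
```

```bash
python3 -c "
from h import *
plan(.580,.271,.338,84)
"
```

```text
th -68.5 turn -2.662 | shift x 2.5 y 1.0 z 0.3 t 11.4 q [-0.75, 0.83, 0.47, 1.6, -0.47, 0.83, -1.28] F [1.6, -3.9, -3.2] M [-1.52, -0.44, 0.04] op 0.197 pos [0.5796, 0.2701, 0.3405] tilt [-0.0017, -0.0011]
```

Emit:
{"name": "carry_out", "arguments": {
  "targets": "0 0 0 0 0.04; 0 0 0 0 0.04; 0 0 0 0 0.04; 0 0 0 0 0; 0 0 0 0 0"
}}

```text
clock: 11.8
tool_pos: [0.5796, 0.2704, 0.3404]
eef_rot: [-0.701, -0.09, 0.702, -0.09]
contact_force: [1.8, -5.5, -3.3]
opening: 0.197
```

```bash
python3 -c "
from h import *
plan(.580,.271,.338,84)
"
```

```text
th -75.4 turn -2.782 | shift x 2.4 y 0.7 z 0.3 t 11.8 q [-0.77, 0.84, 0.51, 1.6, -0.51, 0.84, -1.37] F [1.8, -5.5, -3.3] M [-1.67, -0.28, 0.08] op 0.197 pos [0.5796, 0.2704, 0.3404] tilt [-0.0014, -0.0009]
```

Emit:
{"name": "carry_out", "arguments": {
  "targets": "0 0 0 0 0.04; 0 0 0 0 0.04; 0 0 0 0 0.04; 0 0 0 0 0.04; 0 0 0 0 0; 0 0 0 0 0; 0 0 0 0 0"
}}

```text
clock: 12.38
tool_pos: [0.5796, 0.2709, 0.3405]
eef_rot: [-0.706, -0.034, 0.707, -0.034]
contact_force: [0.2, -4.4, -3.7]
opening: 0.197
```

```bash
python3 -c "
from h import *
plan(.580,.271,.338,84)
"
```

```text
th -84.6 turn -2.942 | shift x 2.5 y 0.2 z 0.4 t 12.4 q [-0.79, 0.85, 0.55, 1.6, -0.55, 0.85, -1.5] F [0.2, -4.4, -3.7] M [-1.48, 0.05, 0.22] op 0.197 pos [0.5796, 0.2709, 0.3405] tilt [-0.0013, 0.0]
```

Emit:
{"name": "carry_out", "arguments": {
  "targets": "0 0 0 0 -0.08; 0 0 0 0 -0.06; 0 -5 0 0 0; 0 -8 0 0 0; 0 -10 0 0 0; 0 -12 0 0 0; 0 -15 0 0 0; 0 -15 0 0 0; 0 -15 0 0 0; 0 -15 0 0 0; 0 -15 0 0 0; 0 -13 0 0 0; 0 0 0 0 0; 0 0 0 0 0; 0 0 0 0 0"
}}

```text
clock: 13.63
tool_pos: [0.5794, 0.2717, 0.4637]
eef_rot: [-0.702, -0.083, 0.703, -0.082]
contact_force: [-0.4, 0.7, -4.5]
opening: 0.202
```

```bash
python3 -c "
from h import *
plan(.580,.271,.338,84)
im,d=snap('side'); crop(im,260,70,420,250,4,'k8')
snap('top','top8')
from nut import fit
fit(load('top')[0])
"; python3 keypos.py
```

```text
th -76.6 turn -2.803 | shift x 125.7 y -0.7 z 0.7 t 13.6 q [-0.81, 0.71, 0.59, 1.47, -0.43, 1.09, -1.47] F [-0.4, 0.7, -4.5] M [-0.04, 0.17, -0.03] op 0.202 pos [0.5794, 0.2717, 0.4637] tilt [-0.0009, 0.0017]
-34 [ 6.3069e+00 -1.0000e-03 -1.0000e-03]
-31 [ 6.3299e+00 -1.0000e-03 -1.0000e-03]
-28 [ 6.3031e+00 -1.0000e-03 -1.0000e-03]
-25 [ 6.3434e+00 -1.0000e-03 -1.0000e-03]
-22 [ 6.3128e+00 -1.0000e-03 -1.0000e-03]
-19 [ 6.333e+00 -1.000e-03 -1.000e-03]
-16 [ 6.2693e+00 -1.0000e-03 -1.0000e-03]
-13 [ 6.2383e+00 -1.0000e-03 -1.0000e-03]
-10 [ 6.1801e+00 -1.0000e-03 -1.0000e-03]
-7 [ 6.1445e+00 -1.0000e-03 -1.0000e-03]
-4 [ 6.0989e+00 -1.0000e-03 -1.0000e-03]
-1 [ 6.0573e+00 -1.0000e-03 -1.0000e-03]
2 [ 6.0752e+00 -1.0000e-03 -1.0000e-03]
5 [ 6.1023e+00 -1.0000e-03 -1.0000e-03]
8 [ 6.1122e+00 -1.0000e-03 -1.0000e-03]
11 [ 6.1183e+00 -1.0000e-03 -1.0000e-03]
14 [ 6.1788e+00 -1.0000e-03 -1.0000e-03]
17 [ 6.171e+00 -1.000e-03 -1.000e-03]
20 [ 6.2173e+00 -1.0000e-03 -1.0000e-03]
23 [ 6.2458e+00 -1.0000e-03 -1.0000e-03]
26 [ 6.3069e+00 -1.0000e-03 -1.0000e-03]
29 [ 6.3299e+00 -1.0000e-03 -1.0000e-03]
147 330.0 3.0 0.2865 [330.2 146.4] dx px -0.18
150 330.0 5.0 0.2782 [330.2 149.1] dx px -0.17
153 330.0 5.0 0.2687 [330.1 152.3] dx px -0.15
156 330.0 5.0 0.2589 [330.1 155.5] dx px -0.13
159 330.0 5.0 0.2512 [330.1 157.9] dx px -0.11
162 330.0 5.0 0.2402 [330.1 161.5] dx px -0.09
165 330.0 5.0 0.2332 [330.1 163.7] dx px -0.08
168 330.0 5.0 0.2228 [330.1 167. ] dx px -0.06
171 330.0 5.0 0.2115 [330.  170.6] dx px -0.04
174 330.0 5.0 0.2041 [330.  172.9] dx px -0.02
177 330.0 5.0 0.194 [330.  176.1] dx px -0.0
180 330.0 5.0 0.1844 [330.  179.1] dx px 0.01
183 330.0 11.0 0.1702 [330.  183.4] dx px 0.04
186 330.5 12.0 0.1682 [330.  184.1] dx px 0.54
189 330.5 14.0 0.1577 [329.9 187.3] dx px 0.56
192 330.5 14.0 0.1498 [329.9 189.6] dx px 0.58
195 330.5 10.0 0.1399 [329.9 192.6] dx px 0.6
```

View pics/k8.png

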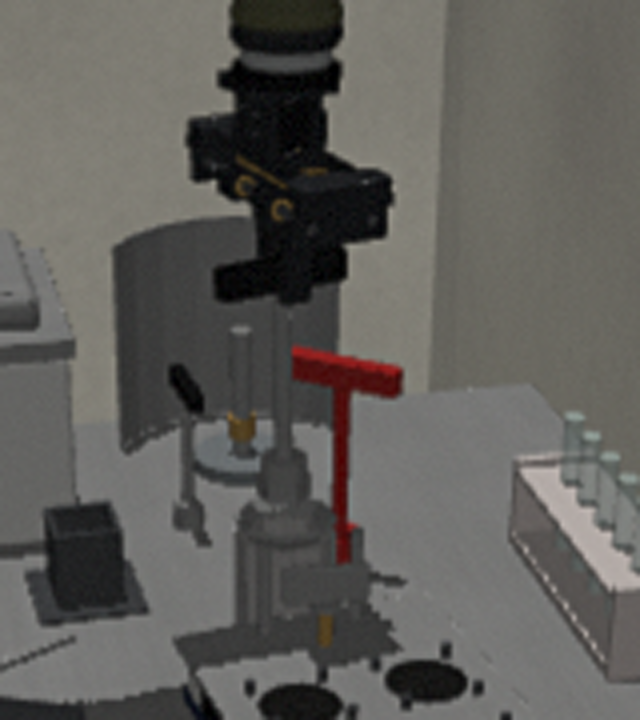

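View pics/top8.png

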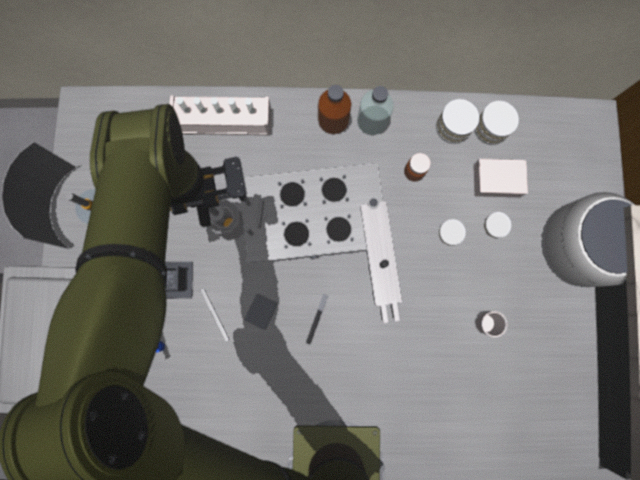

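```bash
python3 - <<'E'
from h import *
def sq(c,cam_,cx,cy,h,z,yaw,col,u0,v0,S):
    k=np.radians(yaw+45+90*np.arange(4)); R_=h*np.sqrt(2)
    q=((proj(cam_,np.c_[cx+R_*np.cos(k),cy+R_*np.sin(k),0*k+z])-[u0,v0]+.5)*S).astype(int); cv2.polylines(c,[q.reshape(-1,1,2)],True,col,1)
out=[]
for n,f,u0,v0 in(('top','pics/top0.png',140,250),('side',None,262,188)):
    im=cv2.imread(f) if f else load('side')[0]
    S=10;c=cv2.resize(im[v0:v0+50,u0:u0+40+20*(n=='top')],None,fx=S,fy=S,interpolation=cv2.INTER_CUBIC)
    for h,z,col in((.028,.07,(0,255,0)),(.023,.07,(255,255,0)),(.045,0.0,(0,0,255))):
        sq(c,n,.4405,.404,h,z,2,col,u0,v0,S)
    out.append(c)
cv2.imwrite('pics/st2.png',cv2.resize(np.hstack(out),None,fx=.8,fy=.8))
E
```

```text
(no output)
```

View pics/st2.png

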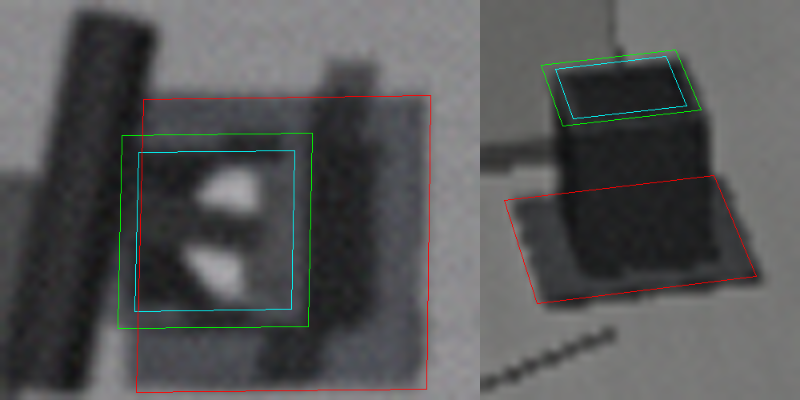

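```bash
python3 -c "
from h import *
plan(.4405,.404,.43)
"
```

```text
th -76.6 turn 0.000 | shift x 32.9 y -161.1 z 104.5 t 13.7 q [-0.81, 0.72, 0.59, 1.47, -0.43, 1.09, -1.47] F [1.0, 0.1, -3.7] M [-0.04, 0.16, -0.02] op 0.199 pos [0.5794, 0.2714, 0.4629] tilt [-0.0019, 0.0004]
```

Emit:
{"name": "carry_out", "arguments": {
  "targets": "0 0 -15 9.5 0; 0 0 -26 17 0; 0 0 -30 20 0; 0 0 -30 20 0; 0 0 -30 19 0; 0 0 -20 13 0; 0 0 -10 6 0; 0 0 0 0 0; 0 0 0 0 0; 0 0 0 0 0; 0 0 0 0 0; 0 0 0 0 0; 0 0 0 0 0"
}}

```text
clock: 14.82
tool_pos: [0.4421, 0.4023, 0.4638]
eef_rot: [0.703, 0.081, -0.702, 0.081]
contact_force: [-0.6, -0.4, -4.5]
opening: 0.196
```

```bash
python3 -c "
from h import *
plan(.4405,.404,.43)
im,d=snap('side'); crop(im,200,60,360,240,4,'k9')
im,d=snap('top','top9'); from nut import fit; fit(im)
"; python3 keypos.py|tail -9
```

```text
th -76.8 turn 0.000 | shift x 33.8 y -2.0 z 1.1 t 14.8 q [-1.16, 0.66, 0.63, 1.6, -0.44, 1.03, -1.74] F [-0.6, -0.4, -4.5] M [-0.03, 0.16, 0.0] op 0.196 pos [0.4421, 0.4023, 0.4638] tilt [0.0005, -0.0002]
-34 [1.6156e+00 0.0000e+00 1.0000e-03]
-31 [1.6728e+00 0.0000e+00 1.0000e-03]
-28 [1.7456e+00 0.0000e+00 1.0000e-03]
-25 [1.8038e+00 0.0000e+00 1.0000e-03]
-22 [1.8711e+00 0.0000e+00 1.0000e-03]
-19 [1.9388e+00 0.0000e+00 1.0000e-03]
-16 [1.9439e+00 0.0000e+00 1.0000e-03]
-13 [1.9597e+00 0.0000e+00 1.0000e-03]
-10 [1.9694e+00 0.0000e+00 1.0000e-03]
-7 [1.9715e+00 0.0000e+00 1.0000e-03]
-4 [1.9225e+00 0.0000e+00 1.0000e-03]
-1 [1.8608e+00 0.0000e+00 1.0000e-03]
2 [1.8085e+00 0.0000e+00 1.0000e-03]
5 [1.7516e+00 0.0000e+00 1.0000e-03]
8 [1.6583e+00 0.0000e+00 1.0000e-03]
11 [1.5762e+00 0.0000e+00 1.0000e-03]
14 [1.5139e+00 0.0000e+00 1.0000e-03]
17 [1.5345e+00 0.0000e+00 1.0000e-03]
20 [1.5205e+00 0.0000e+00 1.0000e-03]
23 [1.5471e+00 0.0000e+00 1.0000e-03]
26 [1.6156e+00 0.0000e+00 1.0000e-03]
29 [1.6728e+00 0.0000e+00 1.0000e-03]
156 277.5 4.0 0.22 [277.2 155.2] dx px 0.29
159 278.0 5.0 0.2117 [277.3 157.7] dx px 0.66
162 278.0 5.0 0.2 [277.5 161.2] dx px 0.48
165 278.5 4.0 0.1911 [277.7 163.9] dx px 0.85
168 278.5 4.0 0.1807 [277.8 167. ] dx px 0.69
171 279.0 11.0 0.1702 [278.  170.1] dx px 1.03
174 279.0 11.0 0.1635 [278.1 172. ] dx px 0.93
177 279.0 13.0 0.1527 [278.2 175.2] dx px 0.77
180 279.5 12.0 0.144 [278.4 177.7] dx px 1.14
```

View pics/k9.png

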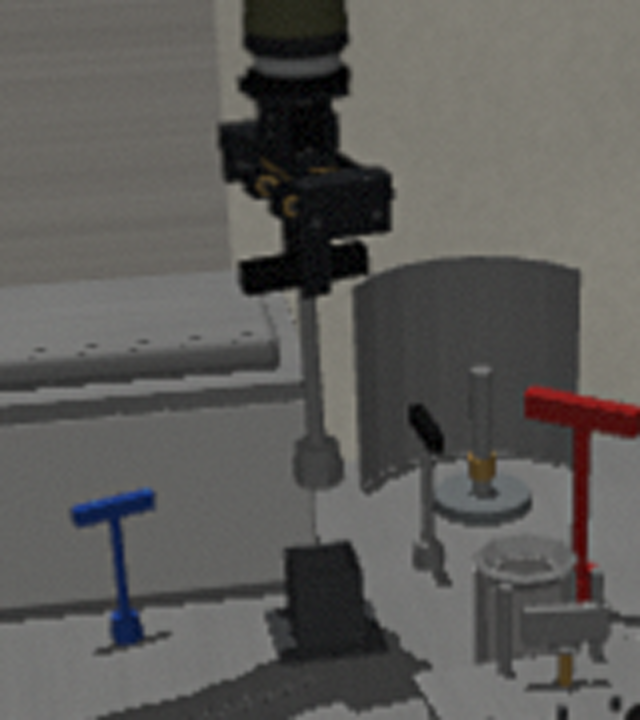

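Emit:
{"name": "carry_out", "arguments": {
  "targets": "0 0 -1 0.6 0; 0 10 0 0 0; 0 15 0 0 0; 0 15 0 0 0; 0 10 0 0 0; 0 5 0 0 0; 0 0 0 0 0; 0 0 0 0 0; 0 0 0 0 0; 0 0 0 0 0"
}}

```text
clock: 15.75
tool_pos: [0.4406, 0.4043, 0.4095]
eef_rot: [0.703, 0.082, -0.702, 0.082]
contact_force: [-0.4, 0.3, -3.8]
opening: 0.197
```

```bash
python3 -c "
from h import *
plan(.4405,.404,.331)
"
```

```text
th -76.7 turn 0.000 | shift x 78.5 y 0.3 z 0.2 t 15.8 q [-1.14, 0.71, 0.59, 1.67, -0.48, 0.9, -1.7] F [-0.4, 0.3, -3.8] M [-0.03, 0.15, 0.01] op 0.197 pos [0.4406, 0.4043, 0.4095] tilt [0.0014, 0.0011]
```

Emit:
{"name": "carry_out", "arguments": {
  "targets": "0 8 0 0 0; 0 10 0 0 0; 0 10 0 0 0; 0 10 0 0 0; 0 10 0 0 0; 0 10 0 0 0; 0 8 0 0 0; 0 7 0 0 0; 0 4 0 0 0; 0 0 0 0 0; 0 0 0 0 0; 0 0 0 0 0"
}}

```text
clock: 16.75
tool_pos: [0.4406, 0.4043, 0.3322]
eef_rot: [0.703, 0.082, -0.702, 0.082]
contact_force: [0.7, 0.5, -3.9]
opening: 0.203
```

```bash
python3 -c "
from h import *
plan(.4405,.404,.331)
im,d=snap('side'); crop(im,200,60,360,240,4,'k10')
"; python3 keypos.py|tail -9
```

```text
th -76.7 turn 0.000 | shift x 1.2 y 0.3 z 0.1 t 16.8 q [-1.1, 0.81, 0.52, 1.74, -0.56, 0.74, -1.64] F [0.7, 0.5, -3.9] M [-0.04, 0.19, 0.02] op 0.203 pos [0.4406, 0.4043, 0.3322] tilt [0.0009, 0.0007]
197 279.0 17.0 0.0663 [279.1 199.4] dx px -0.1
200 280.0 19.0 0.0575 [279.2 201.8] dx px 0.78
203 279.5 18.0 0.0657 [279.1 199.5] dx px 0.4
206 279.5 16.0 0.0567 [279.2 202. ] dx px 0.27
209 279.5 16.0 0.0454 [279.4 205.1] dx px 0.11
212 280.5 18.0 0.0355 [279.5 207.7] dx px 0.97
215 280.0 21.0 0.0232 [279.7 211. ] dx px 0.3
218 280.0 21.0 0.0126 [279.9 213.9] dx px 0.15
221 280.0 16.0 0.0019 [280.  216.7] dx px -0.0
```

View pics/k10.png

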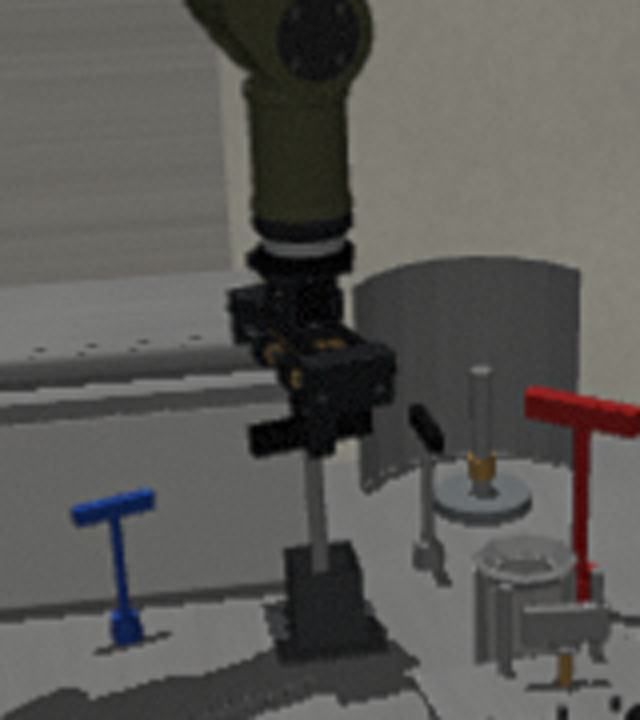

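Emit:
{"name": "carry_out", "arguments": {
  "targets": "0 2 0 0 0; 0 1 0 0 0; 0 0 0 0 0; 0 0 0 0 0; 0.35 0 0 0 0; 0.35 0 0 0 0; 0.35 0 0 0 0; 0.35 0 0 0 0; 0.35 0 0 0 0; 0.35 -10 0 0 0; 0.35 -20 0 0 0; 0.35 -30 0 0 0; 0.35 -35 0 0 0; 0.35 0 0 0 0; 0.35 0 0 0 0"
}}

```text
clock: 18.05
tool_pos: [0.4409, 0.4043, 0.4263]
eef_rot: [0.704, 0.083, -0.701, 0.081]
contact_force: [-0.8, -0.1, 0.1]
opening: 0.35
```

```bash
python3 -c "
from h import *
plan(.5695,-.2742,.43)
im,d=snap('side'); crop(im,200,60,360,240,4,'k11')
im,d=snap('top','top11')
from m import *
print('key',reg(130,245,170,305,.185,.22,.192))
"
```

```text
th -76.7 turn 0.000 | shift x -3.7 y 689.8 z 31.3 t 18.1 q [-1.15, 0.7, 0.6, 1.65, -0.47, 0.94, -1.71] F [-0.8, -0.1, 0.1] M [-0.01, 0.18, -0.06] op 0.35 pos [0.4409, 0.4043, 0.4263] tilt [0.0038, 0.0034]
key (173, array([0.4211, 0.4002]), array([438.3, 405.6]), array([92.2, 18.9]), 13.0, 'ax', np.float64(-171.9), np.float64(0.1929))
```

View pics/k11.png

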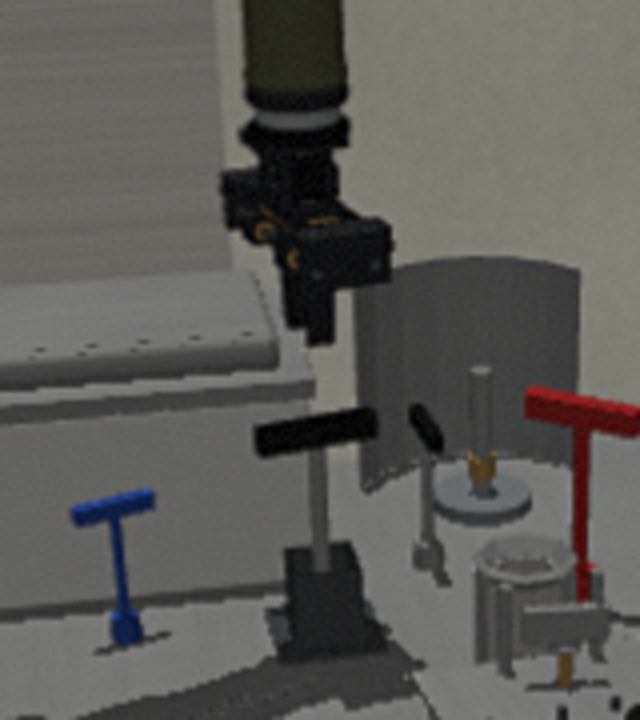

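View pics/top11.png

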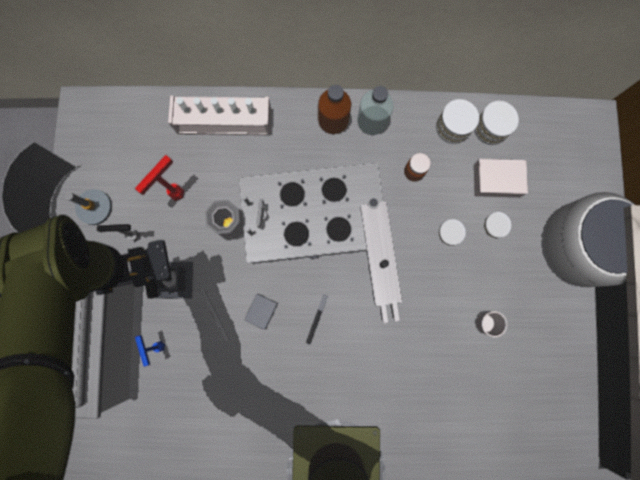

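```bash
python3 -c "
from h import *
plan(.5695,-.2742,.30,-82.6)
print(atz('top',418,162,.08),atz('top',502,194,.05),atz('top',494,322,.07))"
```

```text
th -76.7 turn 0.104 | shift x 123.4 y 689.4 z -41.2 t 18.1 q [-1.15, 0.7, 0.6, 1.65, -0.47, 0.94, -1.71] F [-0.8, -0.5, -1.3] M [-0.04, 0.13, -0.01] op 0.349 pos [0.4398, 0.4042, 0.4234] tilt [-0.0011, -0.0002]
[ 0.72764326 -0.17981172  0.08      ] [ 0.66215388 -0.39313463  0.05      ] [ 0.35314832 -0.35750189  0.07      ]
```

Emit:
{"name": "carry_out", "arguments": {
  "targets": "0.95 0 0 0 0.104; 0.95 0 25 -1 0; 0.95 0 40 -2 0; 0.95 0 40 -2 0; 0.95 0 40 -2 0; 0.95 0 40 -2 0; 0.95 0 40 -3 0; 0.95 0 40 -3 0; 0.95 0 40 -3 0; 0.95 0 40 -3 0; 0.95 0 40 -3 0; 0.95 0 40 -3 0; 0.95 0 40 -3 0; 0.95 0 40 -3 0; 0.95 20 40 -2 0; 0.95 20 40 -2 0; 0.95 20 40 -2 0; 0.95 20 35 -2 0; 0.95 20 25 0 0; 0.95 20 0 0 0",
  "force": 10
}}

```text
clock: 19.82
tool_pos: [0.5658, -0.2685, 0.3059]
eef_rot: [-0.705, -0.041, 0.706, -0.045]
contact_force: [-0.5, -0.2, 0.4]
opening: 0.949
```

Emit:
{"name": "carry_out", "arguments": {
  "targets": "0.95 0 0 0 0; 0.95 0 0 0 0; 0.95 0 0 0 0; 0.95 0 0 0 0"
}}

```text
clock: 20.15
tool_pos: [0.5681, -0.2605, 0.3089]
eef_rot: [0.706, 0.046, -0.705, 0.046]
contact_force: [0.6, 0.1, 0.1]
opening: 0.951
```

```bash
python3 -c "
from h import *
im,d=snap('top','top12')
from m import *
print('d0',reg(425,190,470,260,.012,.04,.022)); print('d1',reg(475,195,530,245,.012,.04,.022))
plan(.5695,-.2742,.169,-82.6)
"
```

```text
d0 (4, array([ 0.5978, -0.2692]), array([ 597.2, -268.6]), array([2.5, 5. ]), 88.9, 'ax', np.float64(-162.8), np.float64(0.023))Traceback (most recent call last):
  File "<string>", line 5, in <module>
    print('d0',reg(425,190,470,260,.012,.04,.022)); print('d1',reg(475,195,530,245,.012,.04,.022))
                                                               ~~~^^^^^^^^^^^^^^^^^^^^^^^^^^^^^^^
  File "m.py", line 9, in reg
    r_=cv2.minAreaRect((P[:,:2]*1000).astype(np.float32)); e=np.linalg.eigh(np.cov(P[:,:2].T))
                        ~^^^^^^
IndexError: too many indices for array: array is 1-dimensional, but 2 were indexed
```

View pics/top12.png

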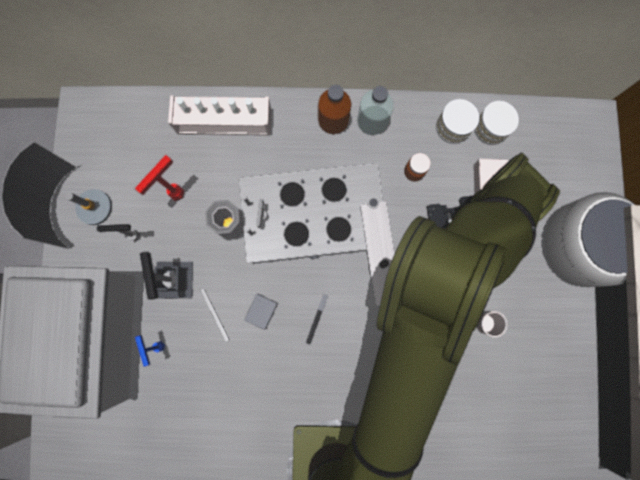

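```bash
python3 -c "
from h import *
im,d=snap('side'); 
for p in ((.5695,-.2742,.022),(.5912,-.3907,.022)):
    q=proj('side',p)[0]; print(q)
    a=np.linspace(0,6.28,40); 
    e=proj('side',np.c_[p[0]+.032*np.cos(a),p[1]+.032*np.sin(a),0*a+.022]); cv2.polylines(im,[e.astype(int).reshape(-1,1,2)],True,(0,255,0),1)
crop(im,270,150,470,420,2.2,'k13')
plan(.5695,-.2742,.169,-82.6)
"
```

```text
[379.85326542 347.54752133]
[407.45360924 385.35783399]
th -82.5 turn 0.001 | shift x 140.1 y 13.6 z 0.3 t 20.2 q [0.13, 0.85, 0.42, 1.67, -0.48, 0.72, -0.65] F [-1.2, -0.2, 0.1] M [-0.02, 0.16, -0.05] op 0.948 pos [0.568, -0.2607, 0.3091] tilt [0.0018, -0.0002]
```

View pics/k13.png

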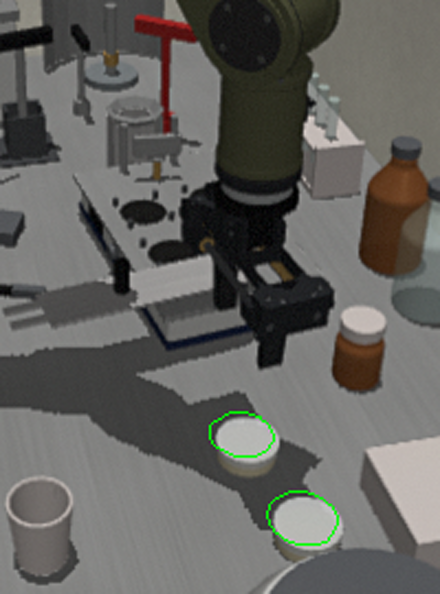

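Emit:
{"name": "carry_out", "arguments": {
  "targets": "0.95 20 13.5 0 0; 0.95 30 0 0 0; 0.95 30 0 0 0; 0.95 20 0 0 0; 0.95 10 0 0 0; 0.95 0 0 0 0; 0.95 0 0 0 0; 0.95 0 0 0 0; 0.95 0 0 0 0"
}}

```text
clock: 21.0
tool_pos: [0.5699, -0.2754, 0.1996]
eef_rot: [0.707, 0.045, -0.705, 0.046]
contact_force: [-1.2, -0.6, -0.5]
opening: 0.947
```

```bash
python3 -c "
from h import *
plan(.5695,-.2742,.169,-82.6)
im,d=snap('side');crop(im,300,250,460,410,4,'k14')
"
```

```text
th -82.6 turn -0.000 | shift x 30.6 y -1.2 z 0.2 t 21.0 q [0.2, 1.01, 0.32, 1.68, -0.55, 0.54, -0.58] F [-1.2, -0.6, -0.5] M [-0.01, 0.13, -0.0] op 0.947 pos [0.5699, -0.2754, 0.1996] tilt [0.0027, -0.0015]
```

View pics/k14.png

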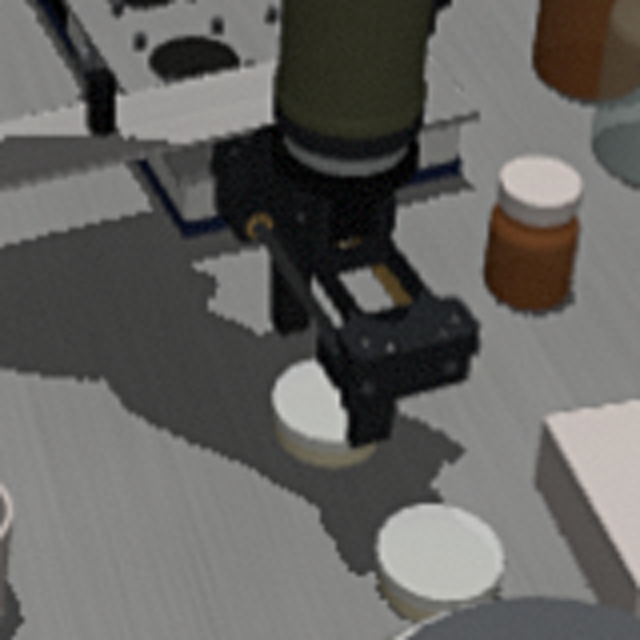

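Emit:
{"name": "carry_out", "arguments": {
  "targets": "0.95 15 -1 0 0; 0.95 10 0 0 0; 0.95 5 0 0 0; 0.95 0 0 0 0; 0.95 0 0 0 0; 0 0 0 0 0; 0 0 0 0 0; 0 0 0 0 0; 0 0 0 0 0; 0 0 0 0 0; 0 0 0 0 0; 0 0 0 0 0",
  "force": 12
}}

```text
clock: 22.05
tool_pos: [0.5692, -0.2742, 0.1682]
eef_rot: [0.706, 0.045, -0.705, 0.046]
contact_force: [-0.0, -0.6, 3.5]
opening: 0.723
```

```bash
python3 -c "
from h import *
plan(.5695,-.2742,.169,-82.6)
im,d=snap('side');crop(im,300,250,460,410,4,'k15')
"
```

```text
th -82.6 turn -0.000 | shift x -0.8 y 0.0 z -0.3 t 22.1 q [0.22, 1.05, 0.3, 1.68, -0.57, 0.49, -0.57] F [-0.0, -0.6, 3.5] M [-0.11, 0.2, -0.01] op 0.723 pos [0.5692, -0.2742, 0.1682] tilt [0.0006, -0.0005]
```

View pics/k15.png

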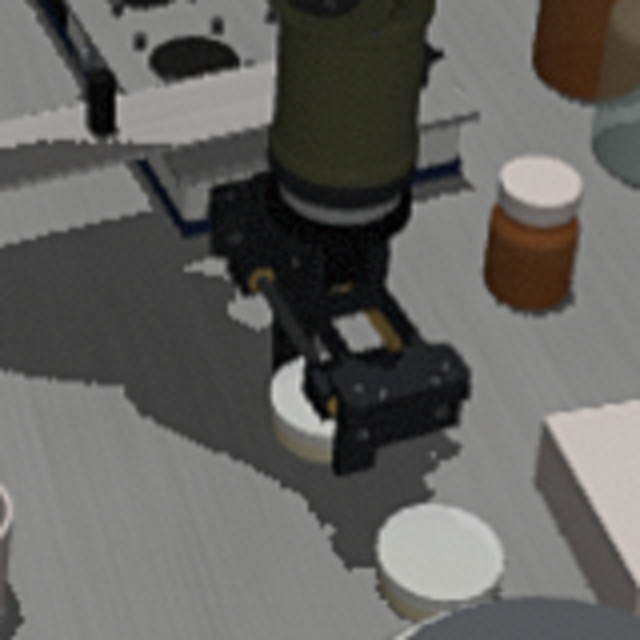

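Emit:
{"name": "carry_out", "arguments": {
  "targets": "0 -10 0 0 0; 0 -25 0 0 0; 0 -40 0 0 0; 0 -40 0 0 0; 0 -40 0 0 0; 0 -7 0 0 -0.12; 0 0 0 0 -0.12; 0 0 0 0 -0.12; 0 0 0 0 -0.12; 0 0 0 0 -0.12; 0 0 0 0 -0.12; 0 0 0 0 -0.12; 0 0 0 0 -0.12; 0 0 0 0 -0.12; 0 0 0 0 -0.12; 0 0 0 0 -0.12; 0 0 0 0 -0.12; 0 0 0 0 -0.12; 0 0 0 0 0; 0 0 0 0 0"
}}

```text
clock: 23.77
tool_pos: [0.5687, -0.274, 0.33]
eef_rot: [0.471, 0.528, -0.471, 0.528]
contact_force: [0.4, -0.4, 0.2]
opening: 0.724
```

```bash
python3 -c "
from h import *
plan(.553,.1065,.33,7.4)
"
```

```text
th 6.6 turn -0.015 | shift x 0.0 y 33.4 z -379.4 t 23.8 q [0.38, 0.78, -0.0, 1.62, 0.0, 0.74, 0.49] F [0.4, -0.4, 0.2] M [-0.09, 0.04, -0.03] op 0.724 pos [0.5687, -0.274, 0.33] tilt [-0.0004, 0.0005]
```

Emit:
{"name": "carry_out", "arguments": {
  "targets": "0 0 1 -15 -0.015; 0 0 3 -35 0; 0 0 3 -40 0; 0 0 3.4 -40 0; 0 0 3.5 -40 0; 0 0 3.5 -40 0; 0 0 3.5 -40 0; 0 0 3.5 -40 0; 0 0 3.5 -40 0; 0 0 3 -30 0; 0 0 2 -13 0; 0 0 0.5 -6.5 0; 0 0 0 0 0; 0 0 0 0 0; 0 0 0 0 0; 0 0 0 0 0; 0 0 0 0 0; 0 0 0 0 0"
}}

```text
clock: 25.27
tool_pos: [0.5522, 0.1054, 0.3299]
eef_rot: [0.466, 0.532, -0.466, 0.532]
contact_force: [0.2, -0.1, -1.3]
opening: 0.724
```

```bash
python3 -c "
from h import *
plan(.553,.1061,.26,7.4)
im,d=snap('top','top16');im,d=snap('side');crop(im,260,150,460,340,4,'k16')
plan(.553,.1061,.26,7.4)
"
```

```text
th 7.5 turn 0.002 | shift x 69.9 y 0.9 z -0.6 t 25.3 q [-0.32, 0.71, 0.07, 1.84, -0.09, 0.6, -0.06] F [0.2, -0.1, -1.3] M [-0.12, 0.04, -0.02] op 0.724 pos [0.5522, 0.1054, 0.3299] tilt [0.0001, -0.0003]
th 7.6 turn 0.003 | shift x 69.9 y 0.9 z -0.0 t 25.4 q [-0.32, 0.71, 0.07, 1.84, -0.09, 0.6, -0.06] F [-0.6, 0.2, -0.7] M [-0.07, 0.02, 0.02] op 0.726 pos [0.5521, 0.106, 0.3299] tilt [0.0, -0.0]
```

View pics/k16.png

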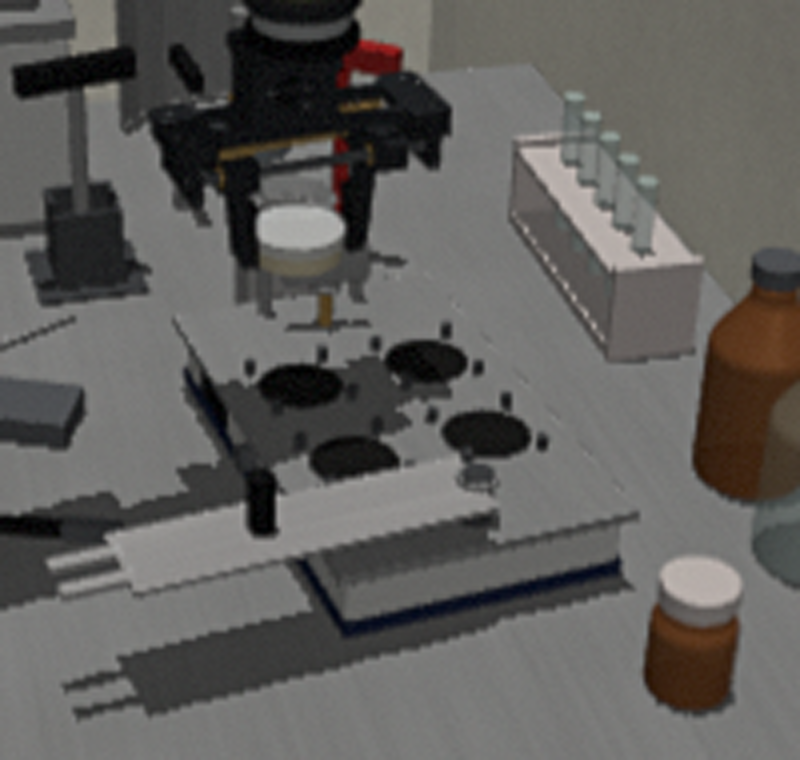

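View pics/top16.png

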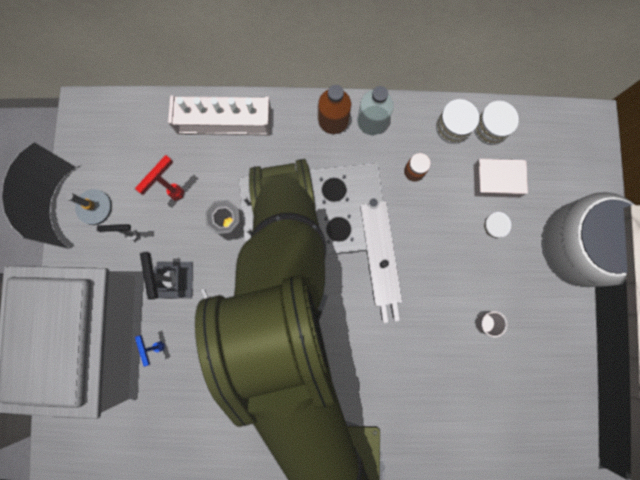

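Emit:
{"name": "carry_out", "arguments": {
  "targets": "0 15 0.9 0 0; 0 20 0 0 0; 0 20 0 0 0; 0 15 0 0 0; 0 5 0 0 0; 0 0 0 0 0; 0 0 0 0 0; 0 0 0 0 0; 0 0 0 0 0"
}}

```text
clock: 26.12
tool_pos: [0.5534, 0.1067, 0.2559]
eef_rot: [0.466, 0.532, -0.465, 0.533]
contact_force: [-0.5, 0.1, 0.4]
opening: 0.719
```

```bash
python3 -c "
from h import *
plan(.553,.1061,.231,7.4)
"
```

```text
th 7.6 turn 0.004 | shift x 24.9 y -0.5 z 0.6 t 26.1 q [-0.3, 0.83, 0.05, 1.88, -0.1, 0.44, -0.05] F [-0.5, 0.1, 0.4] M [-0.03, 0.03, 0.04] op 0.719 pos [0.5534, 0.1067, 0.2559] tilt [0.0019, 0.0005]
```

Emit:
{"name": "carry_out", "arguments": {
  "targets": "0 8 -0.5 0.5 0; 0 8 0 0 0; 0 5 0 0 0; 0 2 0 0 0; 0 0 0 0 0; 0 0 0 0 0; 0 0 0 0 0"
}}

```text
clock: 26.7
tool_pos: [0.5532, 0.1055, 0.2316]
eef_rot: [0.466, 0.531, -0.466, 0.533]
contact_force: [4.0, -2.1, -3.4]
opening: 0.726
```

```bash
python3 -c "
from h import *
plan(.553,.1061,.230,7.4)
im,d=snap('side');crop(im,260,150,460,340,4,'k17')
"
```

```text
th 7.6 turn 0.003 | shift x 1.6 y -0.1 z -0.6 t 26.7 q [-0.3, 0.87, 0.05, 1.89, -0.1, 0.39, -0.05] F [4.0, -2.1, -3.4] M [-0.63, -0.94, 0.0] op 0.726 pos [0.5532, 0.1055, 0.2316] tilt [0.0016, -0.0007]
```

View pics/k17.png

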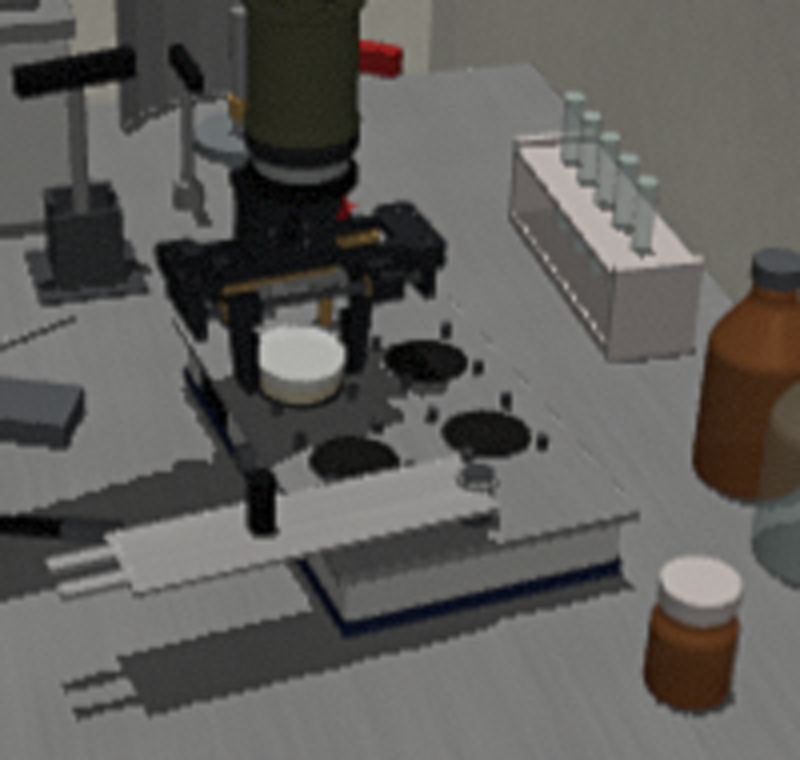

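Emit:
{"name": "carry_out", "arguments": {
  "targets": "0 1 0 0 0; 0 0 0 0 0; 0 0 0 0 0; 0.84 0 0 0 0; 0.84 0 0 0 0; 0.84 0 0 0 0; 0.84 0 0 0 0; 0.84 -5 0 0 0; 0.84 -10 0 0 0; 0.84 -20 0 0 0; 0.84 -35 0 0 0; 0.84 -35 0 0 0; 0.84 0 0 0 0; 0.84 0 0 0 0"
}}

```text
clock: 27.92
tool_pos: [0.5531, 0.1063, 0.3386]
eef_rot: [0.467, 0.531, -0.464, 0.533]
contact_force: [-0.5, -0.0, -0.8]
opening: 0.841
```

```bash
python3 -c "
from h import *
plan(.5912,-.3907,.33,-82.6)
im,d=snap('side');crop(im,260,150,460,340,4,'k18')
"
```

```text
th 7.6 turn 1.575 | shift x 8.6 y 497.8 z 26.2 t 27.9 q [-0.32, 0.7, 0.08, 1.83, -0.09, 0.61, -0.05] F [-0.5, -0.0, -0.8] M [-0.1, 0.07, -0.0] op 0.841 pos [0.5531, 0.1063, 0.3386] tilt [0.0051, 0.0015]
```

View pics/k18.png

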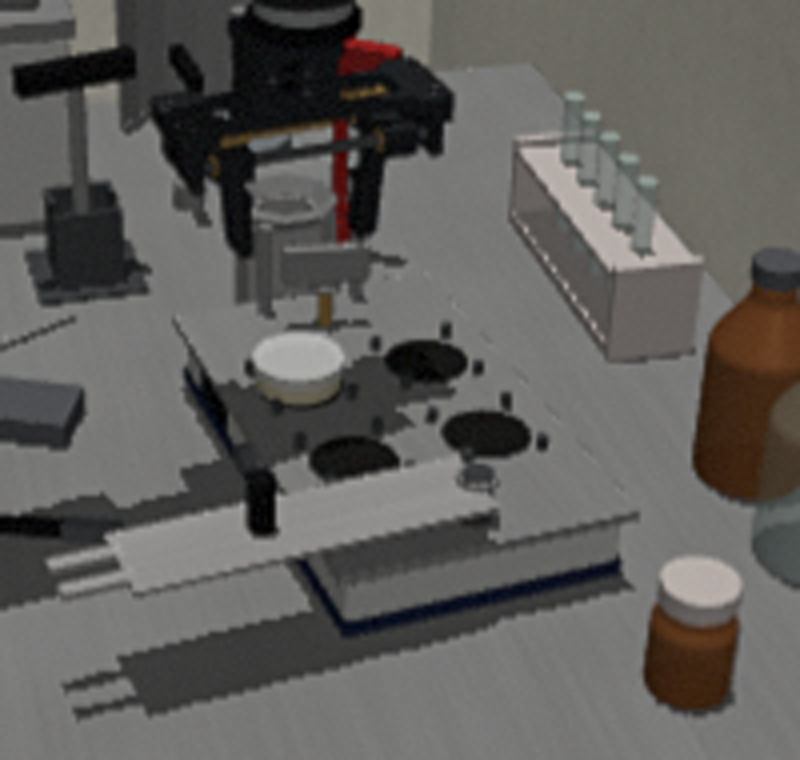

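Emit:
{"name": "carry_out", "arguments": {
  "targets": "0.95 0 0 0 0.12; 0.95 0 0 0 0.12; 0.95 0 0 0 0.12; 0.95 0 0 0 0.12; 0.95 0 0 0 0.12; 0.95 0 0 0 0.12; 0.95 0 0 0 0.12; 0.95 0 0 0 0.12; 0.95 0 0 0 0.12; 0.95 0 0 0 0.12; 0.95 0 0 0 0.12; 0.95 0 0 0 0.12; 0.95 0 0 0 0.12; 0.95 0 0 0 0.015; 0.95 0 0 0 0"
}}

```text
clock: 29.22
tool_pos: [0.552, 0.1063, 0.3347]
eef_rot: [-0.705, -0.046, 0.706, -0.047]
contact_force: [-0.3, -0.0, 0.2]
opening: 0.951
```

Emit:
{"name": "carry_out", "arguments": {
  "targets": "0.95 0 15 1 0; 0.95 0 35 2 0; 0.95 0 40 2 0; 0.95 0 40 2 0; 0.95 0 40 2 0; 0.95 0 40 2 0; 0.95 0 40 2 0; 0.95 0 40 2 0; 0.95 0 40 2 0; 0.95 0 40 2 0; 0.95 0 40 2 0; 0.95 0 40 2 0; 0.95 0 30 2 0; 0.95 0 15 2 0; 0.95 0 3 1 0; 0.95 0 0 0 0; 0.95 0 0 0 0; 0.95 0 0 0 0; 0.95 0 0 0 0"
}}

```text
clock: 30.8
tool_pos: [0.5895, -0.3892, 0.3357]
eef_rot: [0.706, 0.047, -0.705, 0.046]
contact_force: [0.4, -0.2, -0.8]
opening: 0.951
```

```bash
python3 -c "
from h import *
plan(.5912,-.3907,.20,-82.6)
im,d=snap('top','top19'); im,d=snap('side')
a=np.linspace(0,6.28,40); p=(.5912,-.3907,.022)
e=proj('side',np.c_[p[0]+.032*np.cos(a),p[1]+.032*np.sin(a),0*a+.022]); cv2.polylines(im,[e.astype(int).reshape(-1,1,2)],True,(0,255,0),1)
crop(im,300,250,480,430,4,'k19')
plan(.5912,-.3907,.20,-82.6)
"
```

```text
th -82.4 turn 0.003 | shift x 135.7 y 1.7 z -1.5 t 30.8 q [0.31, 0.92, 0.46, 1.37, -0.45, 0.95, -0.57] F [0.4, -0.2, -0.8] M [0.03, 0.15, 0.01] op 0.951 pos [0.5895, -0.3892, 0.3357] tilt [0.0001, 0.0017]
th -82.5 turn 0.002 | shift x 135.9 y 1.0 z -1.8 t 30.9 q [0.31, 0.92, 0.46, 1.37, -0.45, 0.95, -0.57] F [-0.3, -0.0, -0.3] M [-0.04, 0.13, 0.04] op 0.949 pos [0.5893, -0.3899, 0.3359] tilt [0.0002, 0.0008]
```

View pics/k19.png

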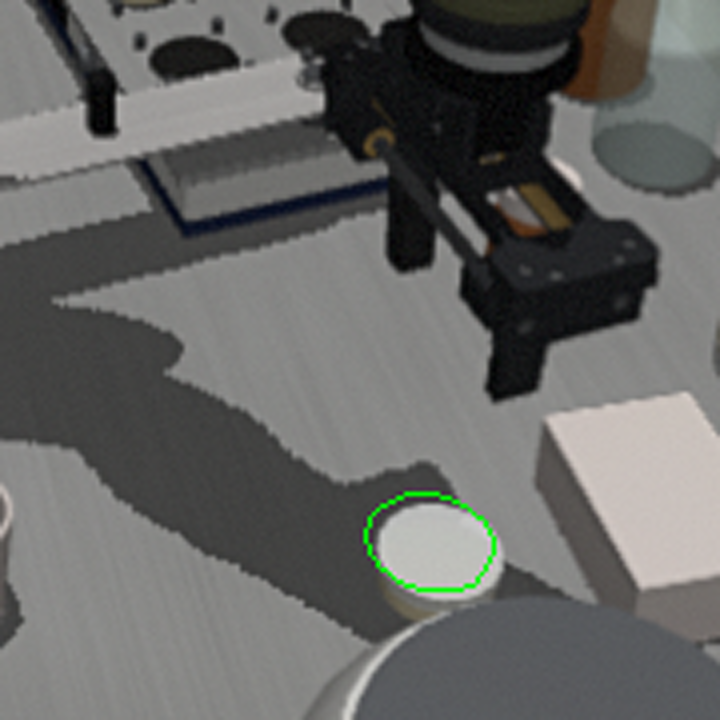

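View pics/top19.png

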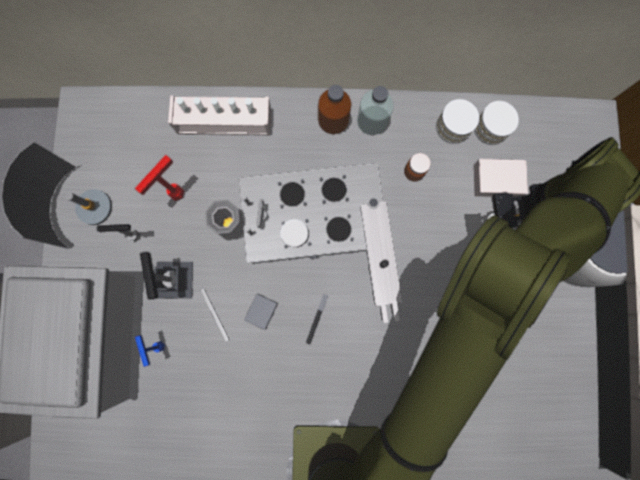

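```bash
python3 -c "
from h import *
im=cv2.imread('pics/top9.png')
z=np.load('/tmp/top.npz')
W=cloud('top',z['d'])
im,d=snap('top'); W=cloud('top',d)
for u in range(540,640,8): print(u,[np.round(W[v,u],2).tolist() for v in (200,250,280)])
S=cloud('side',load('side')[1])
for v in range(395,470,8): print(v,[np.round(S[v,u],3).tolist() for u in (390,420,450)])
"
```

```text
540 [[0.58, -0.36, 0.34], [0.44, -0.17, 0.73], [0.41, -0.16, 0.74]]
548 [[0.51, -0.22, 0.65], [0.44, -0.18, 0.72], [0.41, -0.17, 0.74]]
556 [[0.51, -0.23, 0.65], [0.44, -0.19, 0.73], [0.41, -0.17, 0.75]]
564 [[0.51, -0.24, 0.65], [0.45, -0.21, 0.7], [0.42, -0.24, 0.63]]
572 [[0.51, -0.25, 0.64], [0.45, -0.23, 0.68], [0.45, -0.56, 0.05]]
580 [[0.52, -0.26, 0.64], [0.45, -0.24, 0.67], [0.45, -0.57, 0.08]]
588 [[0.52, -0.27, 0.64], [0.45, -0.26, 0.66], [0.45, -0.57, 0.11]]
596 [[0.52, -0.29, 0.64], [0.46, -0.29, 0.63], [0.45, -0.58, 0.12]]
604 [[0.52, -0.3, 0.63], [0.52, -0.59, 0.16], [0.45, -0.6, 0.13]]
612 [[0.52, -0.32, 0.61], [0.52, -0.6, 0.16], [0.45, -0.61, 0.14]]
620 [[0.53, -0.35, 0.59], [0.52, -0.62, 0.16], [0.45, -0.63, 0.13]]
628 [[0.54, -0.38, 0.56], [0.52, -0.64, 0.17], [0.45, -0.64, 0.16]]
636 [[0.74, -0.98, -0.29], [0.51, -0.64, 0.19], [0.45, -0.64, 0.19]]
395 [[0.556, -0.388, -0.001], [0.606, -0.421, 0.023], [0.667, -0.43, 0.018]]
403 [[0.55, -0.408, -0.001], [0.544, -0.544, 0.157], [0.592, -0.553, 0.155]]
411 [[0.544, -0.425, -0.003], [0.54, -0.555, 0.152], [0.586, -0.567, 0.153]]
419 [[0.489, -0.558, 0.149], [0.533, -0.573, 0.155], [0.578, -0.584, 0.157]]
427 [[0.483, -0.575, 0.152], [0.527, -0.587, 0.156], [0.572, -0.598, 0.156]]
435 [[0.477, -0.591, 0.156], [0.522, -0.601, 0.155], [0.567, -0.61, 0.155]]
443 [[0.472, -0.605, 0.156], [0.517, -0.614, 0.155], [0.548, -0.643, 0.185]]
451 [[0.469, -0.617, 0.154], [0.501, -0.645, 0.183], [0.542, -0.656, 0.186]]
459 [[0.455, -0.65, 0.185], [0.497, -0.657, 0.182], [0.538, -0.666, 0.182]]
467 [[0.452, -0.66, 0.183], [0.492, -0.67, 0.185], [0.532, -0.679, 0.185]]
```

Emit:
{"name": "carry_out", "arguments": {
  "targets": "0.85 0 0 0 -0.12; 0.85 0 0 0 -0.12; 0.85 0 0 0 -0.12; 0.85 0 0 0 -0.12; 0.85 0 0 0 -0.12; 0.85 0 0 0 -0.12; 0.85 0 0 0 -0.12; 0.85 0 0 0 -0.12; 0.85 0 0 0 -0.12; 0.85 0 0 0 -0.12; 0.85 0 0 0 -0.12; 0.85 0 0 0 -0.12; 0.85 0 0 0 -0.12; 0.85 0 0 0 -0.12; 0.85 0 0 0 -0.11; 0.85 0 0 0 0; 0.85 0 0 0 0; 0.85 0 0 0 0; 0.85 0 0 0 0"
}}

```text
clock: 32.53
tool_pos: [0.5888, -0.3912, 0.3358]
eef_rot: [0.406, 0.579, -0.406, 0.579]
contact_force: [-0.0, 0.1, 0.5]
opening: 0.849
```

```bash
python3 -c "
from h import *
plan(.5912,-.3905,.22,20)
"
```

```text
th 19.8 turn -0.003 | shift x 115.8 y 2.5 z 0.2 t 32.5 q [0.53, 0.88, -0.03, 1.35, 0.03, 0.91, 0.85] F [-0.0, 0.1, 0.5] M [-0.05, 0.06, 0.03] op 0.849 pos [0.5888, -0.3912, 0.3358] tilt [-0.0002, -0.0002]
```

Emit:
{"name": "carry_out", "arguments": {
  "targets": "0.85 20 2.5 0 0; 0.85 30 0 0 0; 0.85 30 0 0 0; 0.85 25 0 0 0; 0.85 10 0 0 0; 0.85 0 0 0 0; 0.85 0 0 0 0; 0.85 0 0 0 0; 0.85 0 0 0 0"
}}

```text
clock: 33.28
tool_pos: [0.5919, -0.391, 0.223]
eef_rot: [0.406, 0.578, -0.406, 0.58]
contact_force: [-0.1, -0.5, 0.1]
opening: 0.847
```

```bash
python3 -c "
from h import *
plan(.5912,-.3905,.169,20)
im,d=snap('side');crop(im,300,250,480,430,4,'k20')
"
```

```text
th 19.9 turn -0.001 | shift x 54.0 y -0.5 z -0.7 t 33.3 q [0.53, 1.02, -0.03, 1.4, 0.04, 0.72, 0.84] F [-0.1, -0.5, 0.1] M [-0.1, 0.09, -0.01] op 0.847 pos [0.5919, -0.391, 0.223] tilt [0.0032, -0.002]
```

View pics/k20.png

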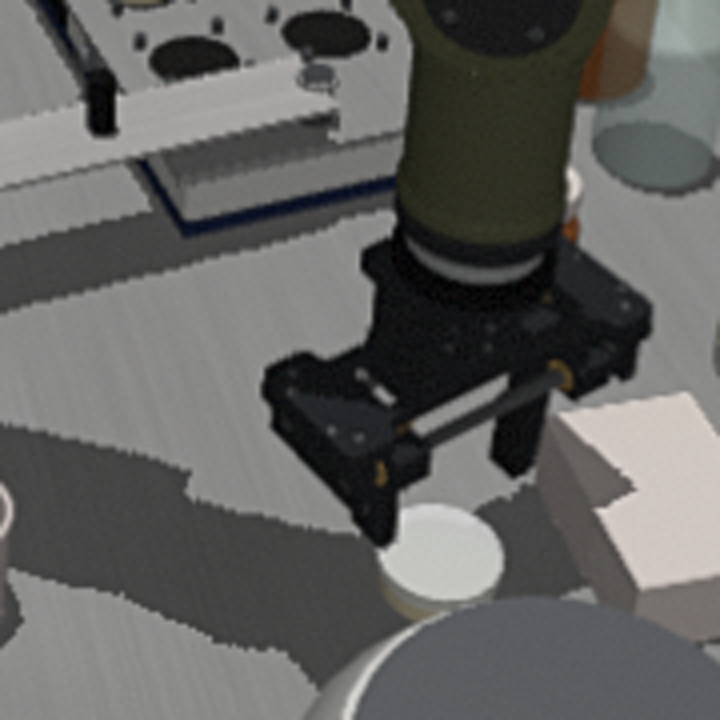

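Emit:
{"name": "carry_out", "arguments": {
  "targets": "0.85 15 -0.5 -0.5 0; 0.85 18 0 0 0; 0.85 14 0 0 0; 0.85 6 0 0 0; 0.85 0 0 0 0; 0.85 0 0 0 0; 0 0 0 0 0; 0 0 0 0 0; 0 0 0 0 0; 0 0 0 0 0; 0 0 0 0 0; 0 0 0 0 0"
}}

```text
clock: 34.33
tool_pos: [0.5904, -0.3902, 0.1678]
eef_rot: [0.406, 0.579, -0.406, 0.579]
contact_force: [-0.3, 0.3, -1.0]
opening: 0.723
```

```bash
python3 -c "
from h import *
plan(.5912,-.3905,.169,20)
im,d=snap('side');crop(im,300,250,480,430,4,'k21')
"
```

```text
th 19.9 turn -0.001 | shift x -1.2 y 0.6 z 0.6 t 34.3 q [0.53, 1.09, -0.03, 1.41, 0.04, 0.64, 0.83] F [-0.3, 0.3, -1.0] M [-0.08, 0.08, -0.02] op 0.723 pos [0.5904, -0.3902, 0.1678] tilt [-0.0001, 0.0001]
```

View pics/k21.png

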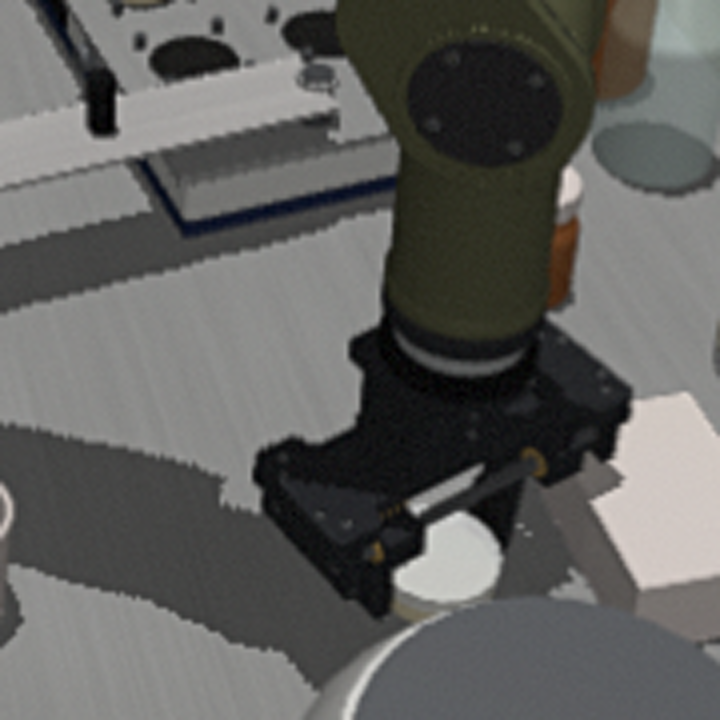

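Gripped (63.6 mm). Lift, turn to the shaker axis.

Emit:
{"name": "carry_out", "arguments": {
  "targets": "0 -10 0 0 0; 0 -25 0 0 0; 0 -35 0 0 0; 0 -40 0 0 0; 0 -40 0 0 0; 0 -15 0 0 0.11; 0 0 0 0 0.108; 0 0 0 0 0; 0 0 0 0 0; 0 0 0 0 0"
}}

```text
clock: 35.22
tool_pos: [0.5901, -0.3899, 0.3321]
eef_rot: [0.466, 0.533, -0.466, 0.531]
contact_force: [0.6, 0.4, -0.4]
opening: 0.722
```

```bash
python3 -c "
from h import *
plan(.661,.0193,.33,7.4)
"
```

```text
th 7.6 turn 0.004 | shift x 2.1 y 123.0 z -396.6 t 35.2 q [0.5, 0.88, 0.03, 1.36, -0.03, 0.91, 0.68] F [0.6, 0.4, -0.4] M [-0.06, 0.05, -0.05] op 0.722 pos [0.5901, -0.3899, 0.3321] tilt [-0.0016, 0.001]
```

Emit:
{"name": "carry_out", "arguments": {
  "targets": "0 0 5 -15 0; 0 0 10 -33 0; 0 0 12 -38 0; 0 0 12 -38 0; 0 0 12 -38 0; 0 0 12 -38 0; 0 0 12 -38 0; 0 0 12 -38 0; 0 0 12 -38 0; 0 0 11 -35 0; 0 0 7 -25 0; 0 0 4 -14 0; 0 0 2 -8.6 0; 0 0 0 0 0; 0 0 0 0 0; 0 0 0 0 0; 0 0 0 0 0; 0 0 0 0 0; 0 0 0 0 0; 0 0 0 0 0"
}}

```text
clock: 36.88
tool_pos: [0.661, 0.0183, 0.3329]
eef_rot: [0.467, 0.531, -0.467, 0.531]
contact_force: [-0.1, 0.7, -2.2]
opening: 0.726
```

```bash
python3 -c "
from h import *
plan(.661,.0193,.26,7.4)
im,d=snap('side');crop(im,260,150,460,340,4,'k22')
plan(.661,.0193,.26,7.4)
"
```

```text
th 7.4 turn -0.000 | shift x 72.9 y 0.2 z -1.0 t 36.9 q [-0.15, 0.82, 0.1, 1.52, -0.1, 0.8, 0.12] F [-0.1, 0.7, -2.2] M [-0.0, 0.1, 0.02] op 0.726 pos [0.661, 0.0183, 0.3329] tilt [0.0001, -0.0001]
th 7.4 turn 0.000 | shift x 72.9 y 0.1 z -0.8 t 36.9 q [-0.15, 0.82, 0.1, 1.52, -0.1, 0.8, 0.12] F [-0.7, 0.2, -0.7] M [-0.09, 0.06, -0.03] op 0.721 pos [0.661, 0.0185, 0.3329] tilt [0.0001, 0.0]
```

View pics/k22.png

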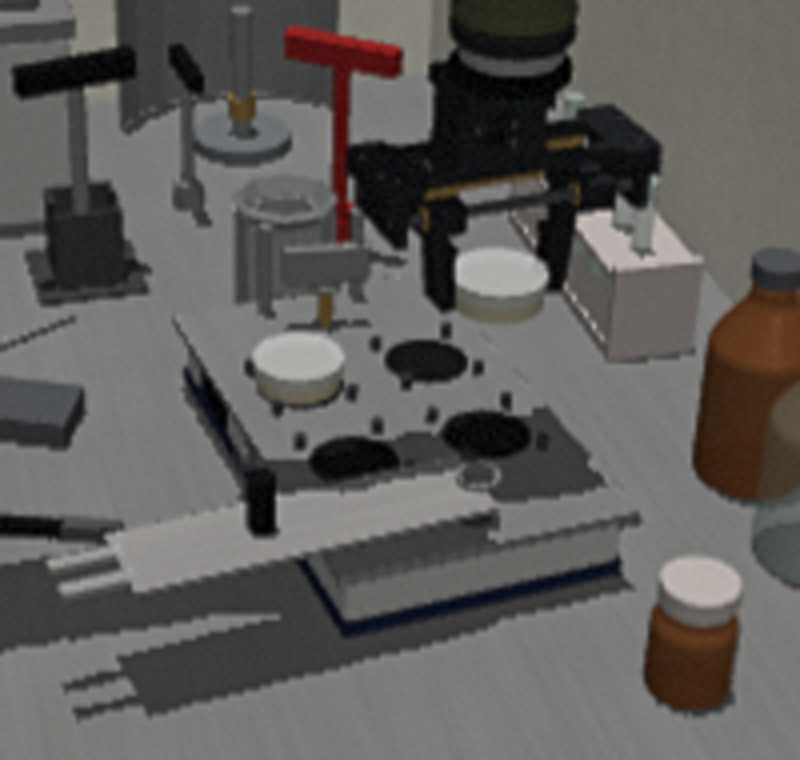

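Emit:
{"name": "carry_out", "arguments": {
  "targets": "0 15 0 -0.8 0; 0 20 0 0 0; 0 20 0 0 0; 0 15 0 0 0; 0 5 0 0 0; 0 0 0 0 0; 0 0 0 0 0; 0 0 0 0 0; 0 0 0 0 0"
}}

```text
clock: 37.68
tool_pos: [0.6614, 0.0198, 0.2591]
eef_rot: [0.467, 0.531, -0.466, 0.532]
contact_force: [-0.2, 1.1, -0.4]
opening: 0.721
```

```bash
python3 -c "
from h import *
plan(.661,.0193,.231,7.4)
"
```

```text
th 7.4 turn 0.001 | shift x 28.1 y -0.4 z 0.4 t 37.7 q [-0.14, 0.92, 0.08, 1.56, -0.11, 0.66, 0.12] F [-0.2, 1.1, -0.4] M [-0.06, 0.08, 0.02] op 0.721 pos [0.6614, 0.0198, 0.2591] tilt [0.0023, 0.0002]
```

Emit:
{"name": "carry_out", "arguments": {
  "targets": "0 8 -0.4 0.4 0; 0 8 0 0 0; 0 6 0 0 0; 0 4 0 0 0; 0 0 0 0 0; 0 0 0 0 0; 0 0 0 0 0"
}}

```text
clock: 38.27
tool_pos: [0.6606, 0.0193, 0.2319]
eef_rot: [0.467, 0.531, -0.466, 0.531]
contact_force: [-0.2, 0.0, -0.0]
opening: 0.722
```

```bash
python3 -c "
from h import *
plan(.661,.0193,.231,7.4)
"
```

```text
th 7.4 turn 0.001 | shift x 0.9 y 0.4 z 0.1 t 38.3 q [-0.14, 0.96, 0.08, 1.57, -0.11, 0.62, 0.12] F [-0.2, 0.0, -0.0] M [-0.04, 0.09, -0.02] op 0.722 pos [0.6606, 0.0193, 0.2319] tilt [0.0001, 0.0]
```

Emit:
{"name": "carry_out", "arguments": {
  "targets": "0 2 0 0 0; 0 0 0 0 0; 0 0 0 0 0; 0.84 0 0 0 0; 0.84 0 0 0 0; 0.84 0 0 0 0; 0.84 0 0 0 0; 0.84 -5 0 0 0; 0.84 -10 0 0 0; 0.84 -20 0 0 0; 0.84 -35 0 0 0; 0.84 -35 0 0 0; 0.4 0 0 0 0; 0.4 0 0 0 0"
}}

```text
clock: 39.43
tool_pos: [0.6614, 0.0192, 0.3384]
eef_rot: [0.468, 0.53, -0.465, 0.533]
contact_force: [-0.2, -0.3, 0.3]
opening: 0.715
```

```bash
python3 -c "
from h import *
plan(.661,.0193,.231,7.4)
im,d=snap('side');crop(im,260,150,460,340,4,'k23')
"
```

```text
th 7.4 turn 0.001 | shift x 107.4 y -0.4 z -0.1 t 39.4 q [-0.15, 0.81, 0.1, 1.52, -0.1, 0.81, 0.12] F [-0.2, -0.3, 0.3] M [-0.06, 0.04, 0.0] op 0.715 pos [0.6614, 0.0192, 0.3384] tilt [0.0064, 0.0004]
```

View pics/k23.png

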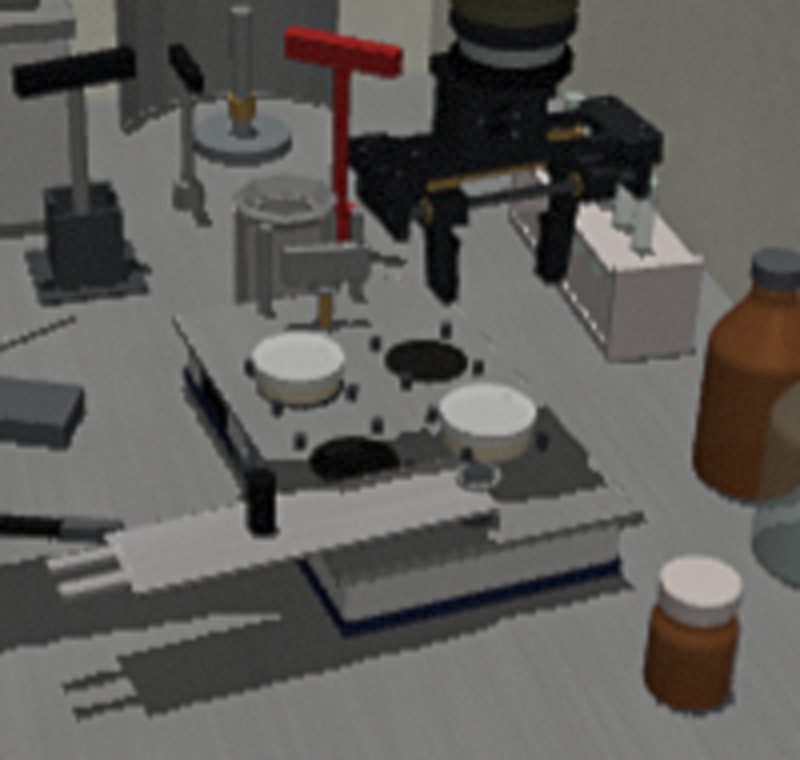

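Emit:
{"name": "carry_out", "arguments": {
  "targets": "0.5 0 0 0 -0.123; 0.5 0 0 0 -0.123; 0.5 0 0 0 -0.123; 0.5 0 0 0 -0.123; 0.5 0 0 0 -0.123; 0.5 0 0 0 -0.123; 0.5 0 0 0 -0.123; 0.5 0 0 0 -0.123; 0.5 0 0 0 -0.123; 0.5 0 0 0 -0.123; 0.5 0 0 0 -0.123; 0.5 0 0 0 -0.123; 0.5 0 0 0 -0.123; 0.5 0 0 0 0; 0.5 0 0 0 0",
  "force": 15
}}

```text
clock: 40.73
tool_pos: [0.6601, 0.0192, 0.3337]
eef_rot: [-0.054, 0.706, 0.055, 0.704]
contact_force: [0.1, -0.1, -0.2]
opening: 0.498
```

```bash
python3 -c "
from h import *
plan(.4796,-.0918,.32,99.1)
"
```

```text
th 98.9 turn -0.004 | shift x 13.7 y -81.0 z -195.7 t 40.7 q [0.08, 0.83, -0.35, 1.51, 0.34, 0.86, 1.34] F [0.1, -0.1, -0.2] M [0.03, -0.0, 0.02] op 0.498 pos [0.6601, 0.0192, 0.3337] tilt [-0.0025, 0.0005]
```

Emit:
{"name": "carry_out", "arguments": {
  "targets": "0.5 0 -7 -18 0; 0.5 0 -14 -35 0; 0.5 0 -15 -36 0; 0.5 0 -15 -36 0; 0.5 0 -14 -33 0; 0.5 0 -10 -24 0; 0.5 5 -6 -13.7 0; 0.5 0 0 0 0; 0.5 0 0 0 0; 0.5 0 0 0 0; 0.5 0 0 0 0; 0.5 0 0 0 0; 0.5 0 0 0 0"
}}

```text
clock: 41.82
tool_pos: [0.4808, -0.0908, 0.3299]
eef_rot: [-0.056, 0.705, 0.056, 0.705]
contact_force: [-0.1, 0.8, -0.5]
opening: 0.502
```

```bash
python3 -c "
from h import *
im,d=snap('top','top24');im,d=snap('side');crop(im,240,150,460,340,3.6,'k24')
plan(.4796,-.0918,.262,99.1)
"
```

```text
th 99.1 turn -0.000 | shift x 67.8 y -0.6 z -0.9 t 41.9 q [0.31, 0.65, -0.34, 2.04, 0.42, 0.52, 1.39] F [-0.2, -0.5, -1.0] M [0.02, 0.03, 0.0] op 0.501 pos [0.4804, -0.0911, 0.3298] tilt [0.0004, 0.0003]
```

View pics/k24.png

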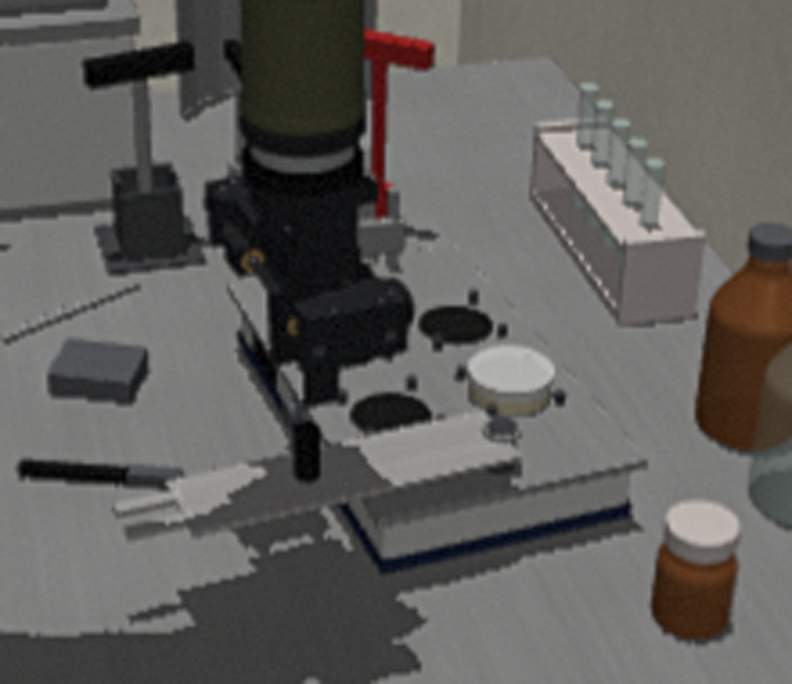

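View pics/top24.png

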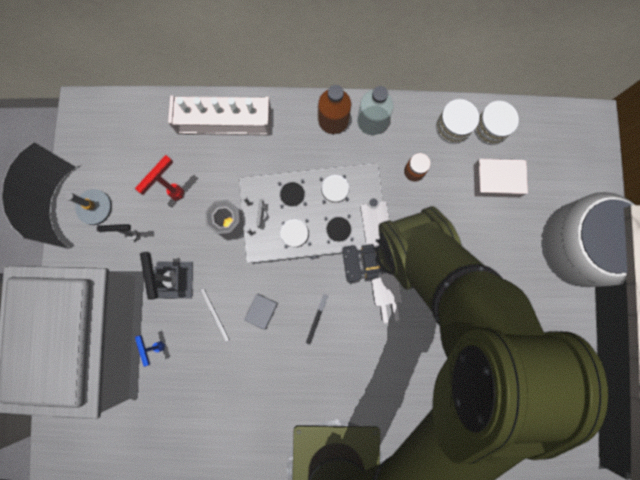

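Emit:
{"name": "carry_out", "arguments": {
  "targets": "0.5 15 -0.6 -0.9 0; 0.5 20 0 0 0; 0.5 18 0 0 0; 0.5 12 0 0 0; 0.5 0 0 0 0; 0.5 0 0 0 0; 0 0 0 0 0; 0 0 0 0 0; 0 0 0 0 0; 0 0 0 0 0; 0 0 0 0 0; 0 0 0 0 0",
  "force": 12
}}

```text
clock: 42.92
tool_pos: [0.4794, -0.0924, 0.2654]
eef_rot: [-0.056, 0.705, 0.056, 0.705]
contact_force: [-0.5, -0.4, 5.6]
opening: 0.201
```

```bash
python3 -c "
from h import *
plan(.4796,-.0918,.262,99.1)
s=r.get_state(); print(np.degrees(np.arctan2(s['tool_pos'][1]+.0687,s['tool_pos'][0]-.6241)),np.hypot(s['tool_pos'][1]+.0687,s['tool_pos'][0]-.6241))
im,d=snap('side');crop(im,240,150,460,340,3.6,'k25')
"
```

```text
th 99.0 turn -0.001 | shift x 3.4 y 0.6 z 0.3 t 42.9 q [0.24, 0.76, -0.23, 2.09, 0.5, 0.34, 1.33] F [-0.5, -0.4, 5.6] M [-0.07, 0.07, -0.05] op 0.201 pos [0.4794, -0.0924, 0.2654] tilt [0.0012, -0.0004]
-170.69164700667432 0.14658683606140363
```

View pics/k25.png

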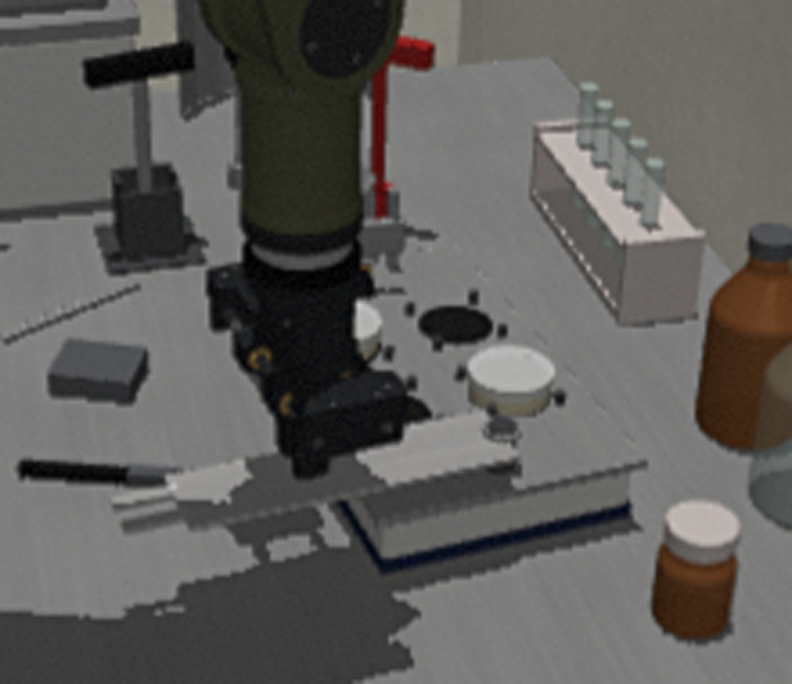

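Emit:
{"name": "carry_out", "arguments": {
  "targets": "0 -1 0 0 0; 0 0 7.3 0.2 0.05; 0 0 10.2 0.36 0.07; 0 0 14.5 0.7 0.1; 0 0 0 0 0; 0 0 0 0 0; 0 0 0 0 0"
}}

```text
clock: 43.55
tool_pos: [0.4785, -0.0605, 0.2656]
eef_rot: [0.021, 0.706, -0.021, 0.707]
contact_force: [5.3, 0.1, -8.1]
opening: 0.199
```

```bash
cat > b.py <<'E'
from h import *
plan(.6054,.0751,.262,7.4)
s=r.get_state(); print(np.degrees(np.arctan2(s['tool_pos'][1]+.0687,s['tool_pos'][0]-.6241))%360,np.hypot(s['tool_pos'][1]+.0687,s['tool_pos'][0]-.6241))
E
python3 b.py
```

```text
th 86.6 turn 1.382 | shift x 3.6 y 143.3 z -118.1 t 43.5 q [0.14, 0.76, -0.17, 2.11, 0.39, 0.31, 1.14] F [5.3, 0.1, -8.1] M [0.08, -1.0, 0.04] op 0.199 pos [0.4785, -0.0605, 0.2656] tilt [0.0019, 0.0003]
176.77809932574928 0.14580491809221668
```

Emit:
{"name": "carry_out", "arguments": {
  "targets": "0 0 7.3 1.2 0.05; 0 0 14.5 0.7 0.1; 0 0 14.5 0.7 0.1; 0 0 14.5 0.7 0.1; 0 0 14.5 0.7 0.1; 0 0 14.5 0.7 0.1; 0 0 0 0 0; 0 0 0 0 0"
}}

```text
clock: 44.22
tool_pos: [0.5056, 0.0132, 0.2656]
eef_rot: [0.213, 0.674, -0.213, 0.675]
contact_force: [3.4, -2.4, -7.3]
opening: 0.201
```

```bash
python3 b.py
```

```text
th 55.0 turn 0.830 | shift x 3.6 y 106.9 z -48.5 t 44.2 q [-0.09, 0.77, -0.05, 2.04, 0.11, 0.33, 0.74] F [3.4, -2.4, -7.3] M [-0.44, -0.82, 0.1] op 0.201 pos [0.5056, 0.0132, 0.2656] tilt [0.0016, -0.0012]
145.32322552827938 0.14403435155686928
```

Emit:
{"name": "carry_out", "arguments": {
  "targets": "0 0 7.3 0.7 0.05; 0 0 14.5 0.7 0.1; 0 0 14.5 0.7 0.1; 0 0 14.5 0.7 0.1; 0 0 14.5 0.7 0.1; 0 0 14.5 0.7 0.1; 0 0 14.5 0.7 0.1; 0 0 7.3 0.2 0.05; 0 0 0 0 0; 0 0 0 0 0"
}}

```text
clock: 45.05
tool_pos: [0.5863, 0.0695, 0.2656]
eef_rot: [0.43, 0.561, -0.432, 0.56]
contact_force: [1.9, -1.9, -1.4]
opening: 0.198
```

```bash
python3 b.py
```

```text
th 14.9 turn 0.131 | shift x 3.6 y 19.7 z -3.1 t 45.0 q [-0.27, 0.84, 0.14, 1.79, -0.2, 0.52, 0.25] F [1.9, -1.9, -1.4] M [-0.57, -0.25, 0.06] op 0.198 pos [0.5863, 0.0695, 0.2656] tilt [-0.0014, -0.0015]
105.30392400651903 0.14325339109881485
```

Emit:
{"name": "carry_out", "arguments": {
  "targets": "0 0 10 0 0.07; 0 0 10 0 0.07; 0 0 2 0 0; 0 0 1.5 0 0; 0 0 0 0 0; 0 0 0 0 0; 0 0 0 0 0"
}}

```text
clock: 45.63
tool_pos: [0.6074, 0.0738, 0.2656]
eef_rot: [0.467, 0.53, -0.471, 0.528]
contact_force: [-2.8, -3.7, 1.0]
opening: 0.2
```

```bash
python3 b.py; python3 -c "
from h import *
im,d=snap('side');crop(im,240,150,460,340,3.6,'k26')"
```

```text
th 6.9 turn -0.009 | shift x 3.6 y -1.8 z -1.5 t 45.6 q [-0.3, 0.87, 0.18, 1.72, -0.25, 0.58, 0.16] F [-2.8, -3.7, 1.0] M [-0.94, 0.67, -0.03] op 0.2 pos [0.6074, 0.0738, 0.2656] tilt [-0.0058, -0.0019]
96.68937792918871 0.14352253669903636
```

View pics/k26.png

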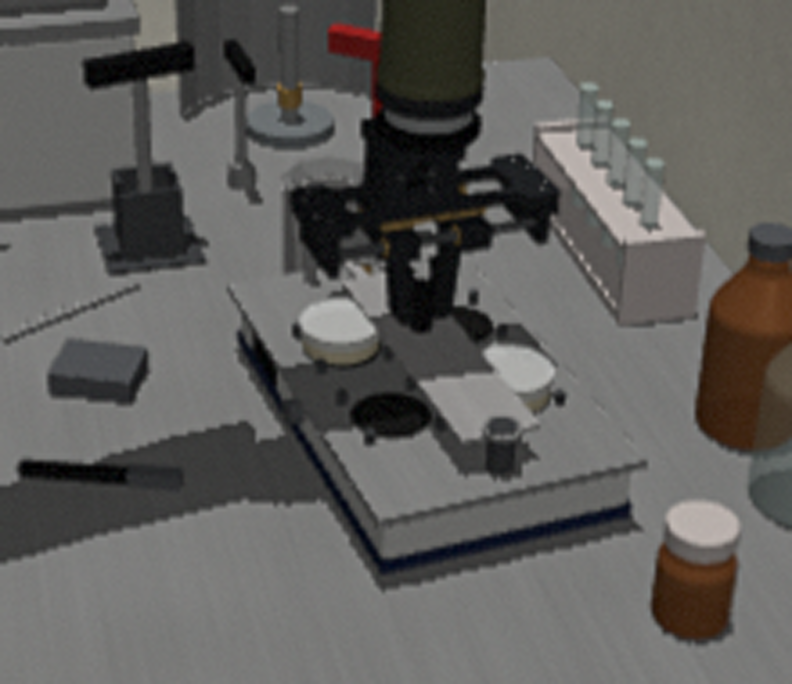

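Emit:
{"name": "carry_out", "arguments": {
  "targets": "0.4 0 0 0 0; 0.4 0 0 0 0; 0.4 0 0 0 0; 0.4 0 0 0 0; 0.4 -15 0 0 0; 0.4 -25 0 0 0; 0.4 -30 0 0 0; 0.4 -10 -15 15 0; 0.4 0 -25 32 0; 0.4 0 -25 32 0; 0.4 0 -25 32 0; 0.4 0 -25 32 0; 0.4 0 -15 20 0; 0.4 0 0 0 0; 0.4 0 0 0 0; 0.4 0 0 0 0"
}}

```text
clock: 47.02
tool_pos: [0.5007, -0.1004, 0.346]
eef_rot: [0.47, 0.529, -0.468, 0.529]
contact_force: [-0.0, 0.1, 0.3]
opening: 0.403
```

```bash
python3 -c "
from h import *
im,d=snap('top','top27'); crop(im,190,140,400,280,3.8,'k27'); im,d=snap('side'); crop(im,240,150,460,340,3.6,'k28')
plan(.590,.187,.33,83)
from m import *
print('wing',reg(253,192,272,238,.115,.14,.125))
print('d',reg(275,215,315,250,.075,.087,.083),reg(315,170,355,205,.075,.087,.083))"
```

```text
th 7.0 turn -1.326 | shift x 15.8 y 295.4 z 53.4 t 47.1 q [0.01, 0.64, 0.16, 1.98, -0.19, 0.54, 0.42] F [-0.7, 0.5, 0.3] M [-0.06, 0.06, -0.05] op 0.402 pos [0.501, -0.0997, 0.3458] tilt [0.001, 0.0011]
wing (112, array([0.5888, 0.1869]), array([589.1, 186.8]), array([ 8.9, 62.3]), 84.6, 'ax', np.float64(174.5), np.float64(0.1237))
d (509, array([0.5475, 0.1102]), array([554.9, 100.9]), array([66.8, 84.5]), 15.4, 'ax', np.float64(105.9), np.float64(0.0827)) (446, array([0.664 , 0.0187]), array([653.7,  16.7]), array([81., 73.]), 78.4, 'ax', np.float64(97.8), np.float64(0.0829))
```

View pics/k27.png

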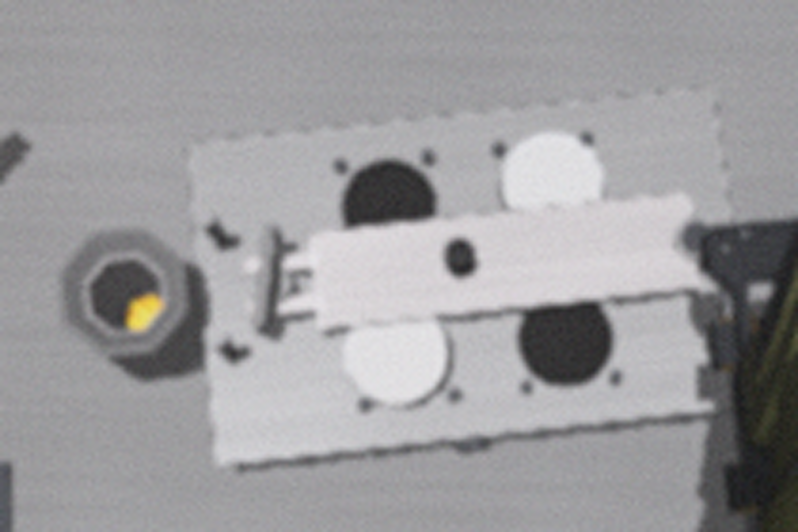

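View pics/k28.png

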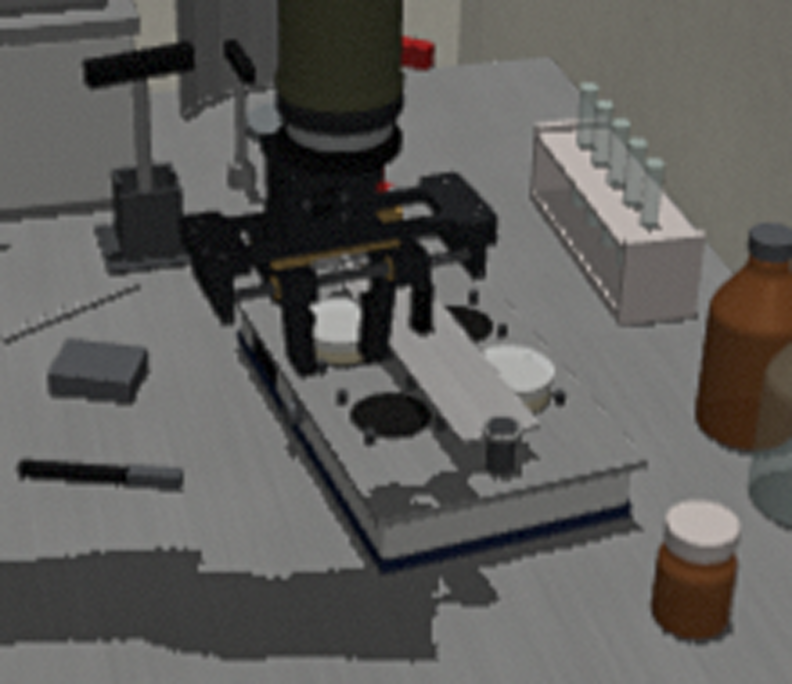

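```bash
python3 -c "
from m import *
m=np.zeros((480,640),bool); m[190:230,268:372]=True
m&=(W[...,2]>.0865)&(W[...,2]<.1)
v,u=np.nonzero(m); P=np.array([atz('top',a,b,.09) for a,b in zip(u,v)])
r_=cv2.minAreaRect((P[:,:2]*1000).astype(np.float32)); e=np.linalg.eigh(np.cov(P[:,:2].T))[1][:,1]; print(r_,np.degrees(np.arctan2(e[1],e[0])))
print('knob',reg(300,195,322,218,.11,.15,.130))
"
```

```text
((609.4362182617188, 51.012779235839844), (75.54029846191406, 246.8375701904297), 10.397765159606934) 97.9594128873988
knob (61, array([0.6028, 0.0732]), array([602.7,  72.3]), array([18.1, 15.6]), 1.2, 'ax', np.float64(179.7), np.float64(0.1308))
```

```bash
python3 -c "
from m import *
for (u,v),n in (((294.5,232.9),(.553,.1061)),((335.3,188.2),(.661,.0193))): print(atz('top',u,v,.084),n)
# circle fit on bright mask outer contour not adjoining bar
g=im.min(2).astype(int)
for c in ((.553,.1061),(.661,.0193)):
    pts=[]
    m=(W[...,2]>.075)&(W[...,2]<.088)
    q=proj('top',[c[0],c[1],.083])[0]
    for a in np.radians(np.arange(0,360,6)):
        # outward ray in image
        prev=None
        for rr in np.arange(8,20,.25):
            u,v=q+rr*np.array([np.cos(a),np.sin(a)])
            if not m[int(round(v)),int(round(u))]: 
                P=atz('top',u,v,.083); pts.append(P[:2]); break
    pts=np.array(pts); 
    # keep side away from bar
    ctr=np.array([.607,.0627]); xs=np.array([.9917,.1288]); s=(pts-ctr)@xs; sg=np.sign((np.array(c)-ctr)@xs)
    k=sg*s>.036; p=pts[k]
    A=np.c_[2*p,np.ones(len(p))]; sol=np.linalg.lstsq(A,(p**2).sum(1),rcond=None)[0]; print(len(p),sol[:2],np.sqrt(sol[2]+sol[:2]@sol[:2]),c)
"
```

```text
[0.55062665 0.10870526 0.084     ] (0.553, 0.1061)
[0.65807773 0.01627758 0.084     ] (0.661, 0.0193)
38 [0.55034919 0.11080033] 0.03171303969529677 (0.553, 0.1061)
39 [0.66225907 0.01774663] 0.02960042327502499 (0.661, 0.0193)
```

Emit:
{"name": "carry_out", "arguments": {
  "targets": "0.3 0 0 0 -0.123; 0.3 0 0 0 -0.123; 0.3 0 0 0 -0.123; 0.3 0 0 0 -0.123; 0.3 0 0 0 -0.123; 0.3 0 0 0 -0.123; 0.3 0 0 0 -0.123; 0.3 0 0 0 -0.123; 0.3 0 0 0 -0.123; 0.3 0 0 0 -0.123; 0.3 0 0 0 -0.123; 0.3 0 0 0 0; 0.3 0 0 0 0",
  "force": 40
}}

```text
clock: 48.2
tool_pos: [0.5005, -0.1004, 0.3457]
eef_rot: [0.036, 0.706, -0.035, 0.706]
contact_force: [0.3, -0.2, 0.3]
opening: 0.297
```

```bash
python3 -c "
from h import *
plan(.590,.187,.33,84.5)"
```

```text
th 84.2 turn -0.004 | shift x 15.7 y 294.7 z 61.5 t 48.2 q [0.25, 0.64, -0.23, 1.97, 0.25, 0.57, 1.33] F [0.3, -0.2, 0.3] M [0.03, -0.01, 0.02] op 0.297 pos [0.5005, -0.1004, 0.3457] tilt [0.0004, 0.001]
```

Emit:
{"name": "carry_out", "arguments": {
  "targets": "0.3 0 15 3 0; 0.3 0 30 6 0; 0.3 0 38 8 0; 0.3 0 38 8 0; 0.3 0 38 8 0; 0.3 0 38 8 0; 0.3 0 38 8 0; 0.3 0 30 6 0; 0.3 5 18 4 0; 0.3 0 11.7 2.5 0; 0.3 0 0 0 0; 0.3 0 0 0 0; 0.3 0 0 0 0; 0.3 0 0 0 0; 0.3 0 0 0 0; 0.3 0 0 0 0; 0.3 0 0 0 0"
}}

```text
clock: 49.62
tool_pos: [0.5903, 0.185, 0.341]
eef_rot: [0.035, 0.706, -0.035, 0.706]
contact_force: [0.0, -0.1, 0.4]
opening: 0.297
```

```bash
python3 -c "
from h import *
plan(.590,.187,.30,84.5)
im,d=snap('side'); crop(im,280,110,420,250,5,'k29')
plan(.590,.187,.30,84.5)"
```

```text
th 84.3 turn -0.004 | shift x 41.0 y 1.9 z -0.5 t 49.6 q [-0.28, 0.76, -0.17, 1.65, 0.18, 0.75, 0.93] F [0.0, -0.1, 0.4] M [-0.01, -0.01, -0.01] op 0.297 pos [0.5903, 0.185, 0.341] tilt [0.0001, -0.0001]
th 84.3 turn -0.004 | shift x 41.0 y 1.7 z -0.5 t 49.7 q [-0.28, 0.76, -0.17, 1.65, 0.18, 0.75, 0.93] F [-0.4, -0.0, -0.2] M [0.02, -0.03, 0.03] op 0.3 pos [0.5903, 0.1853, 0.341] tilt [0.0001, -0.0]
```

View pics/k29.png

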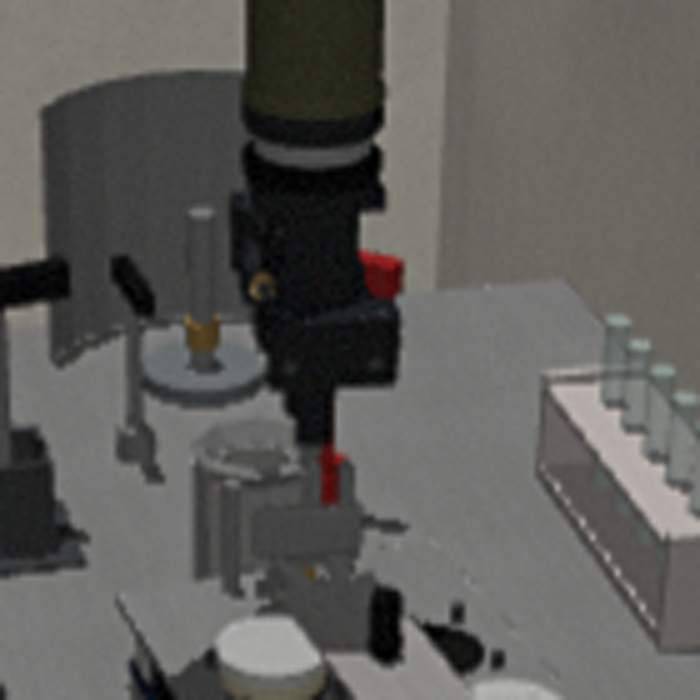

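Emit:
{"name": "carry_out", "arguments": {
  "targets": "0.27 10 1.7 -0.5 0; 0.27 15 0 0 0; 0.27 0 0 0 0; 0.27 0 0 0 0; 0.27 0 0 0 0; 0.27 0 0 0 0"
}}

```text
clock: 50.17
tool_pos: [0.5902, 0.1877, 0.3164]
eef_rot: [0.035, 0.706, -0.035, 0.707]
contact_force: [0.2, -0.1, 0.5]
opening: 0.263
```

```bash
python3 -c "
from h import *
plan(.590,.187,.265,84.5)"
```

```text
th 84.3 turn -0.003 | shift x 51.4 y -0.7 z -0.1 t 50.2 q [-0.29, 0.79, -0.17, 1.66, 0.18, 0.7, 0.92] F [0.2, -0.1, 0.5] M [0.02, 0.01, 0.02] op 0.263 pos [0.5902, 0.1877, 0.3164] tilt [0.001, 0.0005]
```

Emit:
{"name": "carry_out", "arguments": {
  "targets": "0.27 10 -0.7 0 0; 0.27 12 0 0 0; 0.27 12 0 0 0; 0.27 10 0 0 0; 0.27 6 0 0 0; 0.27 0 0 0 0; 0.27 0 0 0 0; 0 0 0 0 0; 0 0 0 0 0; 0 0 0 0 0; 0 0 0 0 0; 0 0 0 0 0",
  "force": 25
}}

```text
clock: 51.17
tool_pos: [0.5901, 0.1853, 0.2664]
eef_rot: [0.034, 0.706, -0.036, 0.706]
contact_force: [-0.1, -5.2, 4.2]
opening: 0.089
```

```bash
python3 -c "
from h import *
plan(.590,.187,.265,84.5)
im,d=snap('side'); crop(im,280,110,420,250,5,'k30')"
```

```text
th 84.3 turn -0.004 | shift x 1.4 y 1.7 z -0.2 t 51.2 q [-0.3, 0.86, -0.15, 1.69, 0.2, 0.6, 0.91] F [-0.1, -5.2, 4.2] M [-1.12, 0.11, 0.05] op 0.089 pos [0.5901, 0.1853, 0.2664] tilt [0.0002, -0.0025]
```

View pics/k30.png

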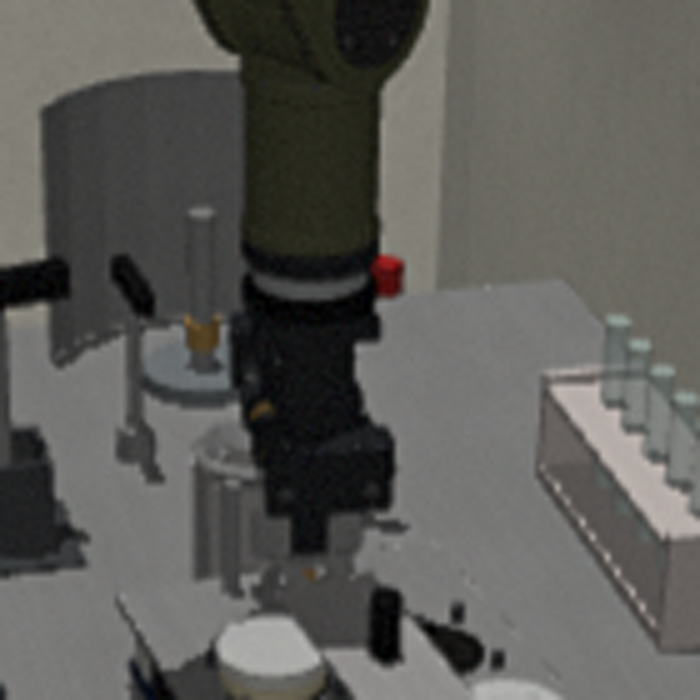

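Emit:
{"name": "carry_out", "arguments": {
  "targets": "0 0 -1.7 0 0; 0 0 0 0 0.06; 0 0 0 0 0.08; 0 0 0 0 0.08; 0 0 0 0 0.08; 0 0 0 0 0; 0 0 0 0 0; 0 0 0 0 0"
}}

```text
clock: 51.88
tool_pos: [0.59, 0.1852, 0.2663]
eef_rot: [0.14, 0.693, -0.139, 0.694]
contact_force: [-0.5, -2.4, 5.0]
opening: 0.087
```

```bash
python3 -c "
from h import *
plan(.590,.185,.265,84.5)"
```

```text
th 67.2 turn -0.301 | shift x 1.3 y -0.2 z 0.0 t 51.9 q [-0.34, 0.86, -0.07, 1.7, 0.1, 0.59, 0.71] F [-0.5, -2.4, 5.0] M [-0.69, 0.01, -0.06] op 0.087 pos [0.59, 0.1852, 0.2663] tilt [0.0012, 0.0005]
```

Emit:
{"name": "carry_out", "arguments": {
  "targets": "0 0 0 0 0.09; 0 0 0 0 0.09; 0 0 0 0 0.09; 0 0 0 0 0.09; 0 0 0 0 0.09; 0 0 0 0 0.09; 0 0 0 0 0.09; 0 0 0 0 0.09; 0 0 0 0 0; 0 0 0 0 0"
}}

```text
clock: 52.72
tool_pos: [0.5904, 0.1859, 0.2663]
eef_rot: [0.375, 0.599, -0.373, 0.601]
contact_force: [2.8, -0.9, 4.1]
opening: 0.091
```

```bash
python3 -c "
from h import *
plan(.590,.185,.265,84.5)
im,d=snap('side'); crop(im,280,110,420,250,5,'k31')"
```

```text
th 26.1 turn -1.019 | shift x 1.3 y -0.9 z -0.4 t 52.7 q [-0.44, 0.87, 0.11, 1.7, -0.16, 0.58, 0.22] F [2.8, -0.9, 4.1] M [-0.25, -0.38, -0.09] op 0.091 pos [0.5904, 0.1859, 0.2663] tilt [0.0029, 0.0014]
```

View pics/k31.png

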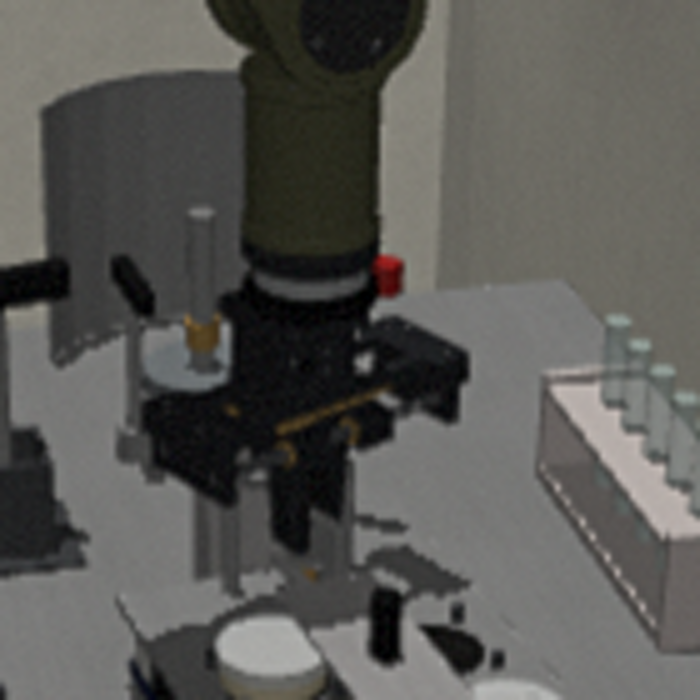

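Emit:
{"name": "carry_out", "arguments": {
  "targets": "0 0 0 0 0.09; 0 0 0 0 0.09; 0 0 0 0 0.09; 0 0 0 0 0.09; 0 0 0 0 0.09; 0 0 0 0 0.09; 0 0 0 0 0.09; 0 0 0 0 0.09; 0 0 0 0 0; 0 0 0 0 0"
}}

```text
clock: 53.6
tool_pos: [0.5912, 0.1859, 0.2664]
eef_rot: [0.563, 0.429, -0.56, 0.43]
contact_force: [5.0, 0.1, 3.2]
opening: 0.089
```

```bash
python3 -c "
from h import *
plan(.590,.185,.265,84.5)"
```

```text
th -15.2 turn -1.740 | shift x 1.4 y -1.0 z -1.1 t 53.6 q [-0.54, 0.89, 0.3, 1.71, -0.42, 0.61, -0.26] F [5.0, 0.1, 3.2] M [-0.02, -0.98, -0.04] op 0.089 pos [0.5912, 0.1859, 0.2664] tilt [0.0051, 0.0014]
```

Emit:
{"name": "carry_out", "arguments": {
  "targets": "0 0 0 0 0.09; 0 0 0 0 0.09; 0 0 0 0 0.09; 0 0 0 0 0.09; 0 0 0 0 0.09; 0 0 0 0 0.09; 0 0 0 0 0.09; 0 0 0 0 0; 0 0 0 0 0"
}}

```text
clock: 54.35
tool_pos: [0.5917, 0.1855, 0.2664]
eef_rot: [0.669, 0.234, -0.665, 0.235]
contact_force: [6.9, -0.4, 2.0]
opening: 0.086
```

```bash
python3 -c "
from h import *
plan(.590,.185,.265,84.5)"
```

```text
th -51.3 turn -2.370 | shift x 1.4 y -0.7 z -1.7 t 54.4 q [-0.63, 0.92, 0.47, 1.71, -0.63, 0.66, -0.71] F [6.9, -0.4, 2.0] M [-0.09, -1.25, -0.05] op 0.086 pos [0.5917, 0.1855, 0.2664] tilt [0.0066, 0.0005]
```

Emit:
{"name": "carry_out", "arguments": {
  "targets": "0 0 1 -1.2 0; 0 0 0 0 0.09; 0 0 0 0 0.09; 0 0 0 0 0.09; 0 0 0 0 0.09; 0 0 0 0 0.09; 0 0 0 0 0.08; 0 0 0 0 0; 0 0 0 0 0; 0 0 0 0 0; 0 0 0 0 0"
}}

```text
clock: 55.27
tool_pos: [0.5925, 0.1848, 0.2664]
eef_rot: [0.707, 0.051, -0.704, 0.051]
contact_force: [5.2, 0.1, 3.9]
opening: 0.09
```

```bash
python3 -c "
from h import *
plan(.590,.185,.265,84.5)"
```

```text
th -81.7 turn -2.901 | shift x 1.4 y -0.1 z -2.5 t 55.3 q [-0.7, 0.96, 0.61, 1.71, -0.78, 0.73, -1.1] F [5.2, 0.1, 3.9] M [-0.23, -0.84, -0.06] op 0.09 pos [0.5925, 0.1848, 0.2664] tilt [0.004, -0.0001]
```

Emit:
{"name": "carry_out", "arguments": {
  "targets": "0.27 0 0 0 0; 0.27 0 0 0 0; 0.27 0 0 0 0; 0.27 0 0 0 0; 0.27 -8 0 0 0; 0.27 -15 0 0 0; 0.27 -25 0 0 0; 0.27 -35 0 0 0; 0.27 -35 0 0 0; 0.27 0 30 -15 0; 0.27 0 40 -10 0; 0.27 0 40 -10 0; 0.27 0 40 -10 0; 0.27 0 40 -10 0; 0.27 0 40 -10 0; 0.27 0 40 0 0; 0.27 0 30 0 0; 0.27 0 0 0 0; 0.27 0 0 0 0"
}}

```text
clock: 56.85
tool_pos: [0.6976, -0.1056, 0.3843]
eef_rot: [-0.705, -0.048, 0.706, -0.049]
contact_force: [0.5, 0.7, -0.3]
opening: 0.269
```

```bash
python3 -c "
from h import *
im,d=snap('top','top32'); crop(im,190,140,400,280,3.8,'k32'); im,d=snap('side','side32')
plan(.590,.187,.33,83)
from m import *
print('wing',reg(253,192,272,238,.115,.14,.125))
print('knob',reg(300,195,322,218,.11,.15,.130))
print('key',reg(130,245,170,305,.185,.22,.192))
"; python3 -c "
from nut import *
fit(load('top')[0],yaws=range(-34,26,6))"
```

```text
th -81.7 turn -2.875 | shift x 53.8 y 272.9 z -142.6 t 57.0 q [-0.22, 0.92, 0.69, 1.33, -0.61, 1.1, -0.88] F [0.5, 0.4, 0.1] M [0.04, 0.1, -0.01] op 0.267 pos [0.6983, -0.1013, 0.3838] tilt [-0.0005, 0.0018]
wing (16, array([0.6159, 0.1909]), array([616.3, 190.3]), array([6.9, 9.1]), 1.1, 'ax', np.float64(71.5), np.float64(0.1238))
-34 [1.15977e+01 1.00000e-03 1.00000e-03]
-28 [1.1719e+01 1.0000e-03 1.0000e-03]
-22 [1.18709e+01 1.00000e-03 1.00000e-03]
-16 [1.19986e+01 0.00000e+00 1.00000e-03]
-10 [1.20167e+01 0.00000e+00 1.00000e-03]
-4 [1.19458e+01 0.00000e+00 1.00000e-03]
2 [1.17871e+01 0.00000e+00 1.00000e-03]
8 [1.16607e+01 0.00000e+00 1.00000e-03]
14 [1.14905e+01 0.00000e+00 1.00000e-03]
20 [1.15248e+01 0.00000e+00 1.00000e-03]Traceback (most recent call last):
  File "<string>", line 7, in <module>
    print('knob',reg(300,195,322,218,.11,.15,.130))
                 ~~~^^^^^^^^^^^^^^^^^^^^^^^^^^^^^^
  File "m.py", line 9, in reg
    r_=cv2.minAreaRect((P[:,:2]*1000).astype(np.float32)); e=np.linalg.eigh(np.cov(P[:,:2].T))
                        ~^^^^^^
IndexError: too many indices for array: array is 1-dimensional, but 2 were indexed
```

View pics/k32.png

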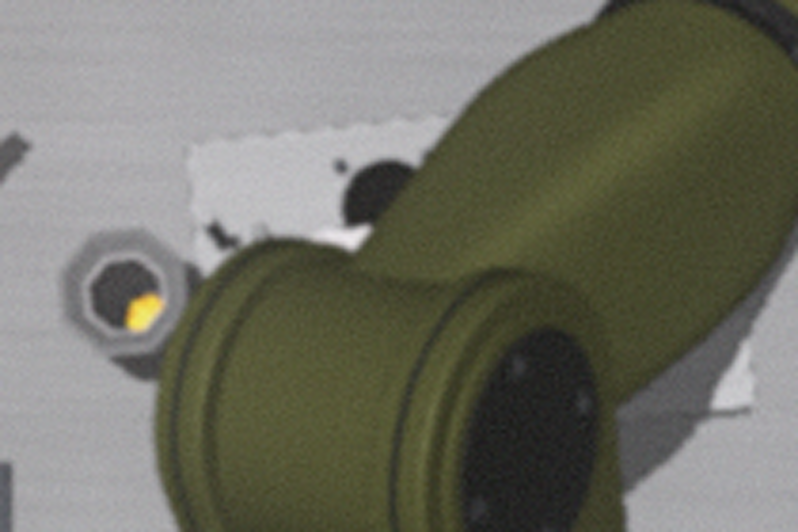

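View pics/side32.png

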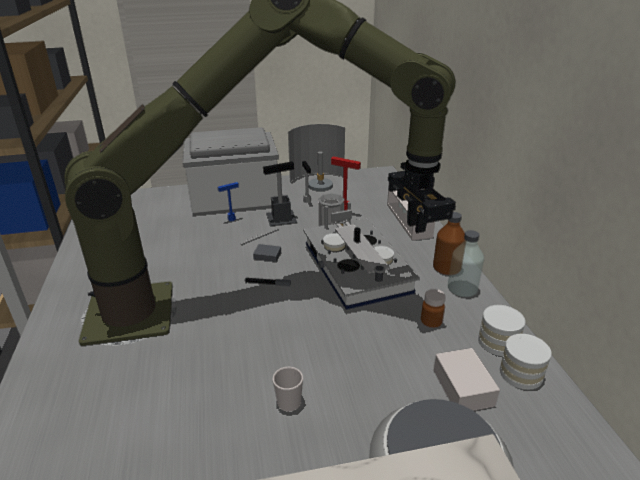

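View pics/top32.png

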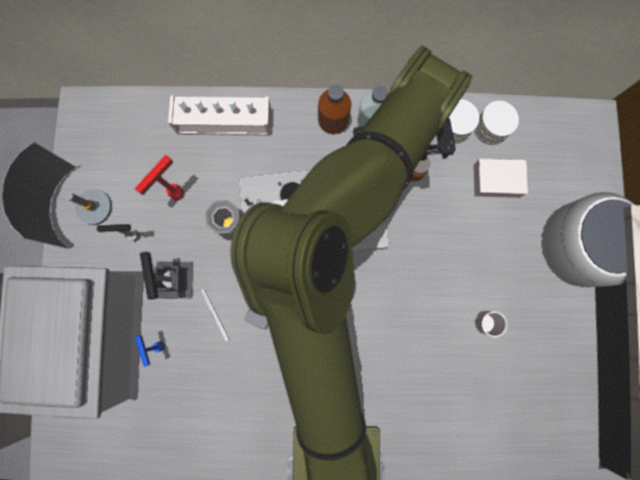

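Emit:
{"name": "carry_out", "arguments": {
  "targets": "0.27 0 5 15 0; 0.27 0 15 35 0; 0.27 0 20 35 0; 0.27 0 20 35 0; 0.27 0 30 25 0; 0.27 0 35 20 0; 0.27 0 35 15 0; 0.27 0 35 0 0; 0.27 0 35 0 0; 0.27 0 20 0 0; 0.27 0 0 0 0; 0.27 0 0 0 0; 0.27 0 0 0 0"
}}

```text
clock: 58.03
tool_pos: [0.5568, -0.3731, 0.3835]
eef_rot: [0.705, 0.052, -0.705, 0.051]
contact_force: [1.0, 0.9, -0.7]
opening: 0.272
```

```bash
python3 -c "
from h import *
im,d=snap('top','top33'); crop(im,190,140,400,280,3.8,'k33'); im,d=snap('side')
crop(im,210,130,420,310,3.8,'k34')
plan(.590,.187,.33,83)
from m import *
print('wing',reg(253,192,272,238,.115,.14,.125))
print('knob',reg(300,195,322,218,.11,.15,.130))
print('key',reg(130,245,170,305,.185,.22,.192))
"
```

```text
th -81.6 turn -2.873 | shift x 53.7 y 559.9 z -35.2 t 58.1 q [0.22, 0.86, 0.64, 1.46, -0.56, 1.01, -0.43] F [0.1, 0.4, -0.4] M [0.0, 0.15, -0.01] op 0.272 pos [0.5567, -0.373, 0.3837] tilt [0.0001, 0.0022]
wing (109, array([0.5889, 0.1869]), array([588.1, 186.7]), array([64.3,  8.7]), 8.4, 'ax', np.float64(-171.6), np.float64(0.1243))
knob (61, array([0.6028, 0.0729]), array([602.8,  72.3]), array([18.2, 15.6]), 1.2, 'ax', np.float64(-173.4), np.float64(0.1299))
key (424, array([0.4415, 0.4066]), array([440.7, 406.3]), array([101.3,  19.8]), 12.5, 'ax', np.float64(-167.1), np.float64(0.1925))
```

View pics/k33.png

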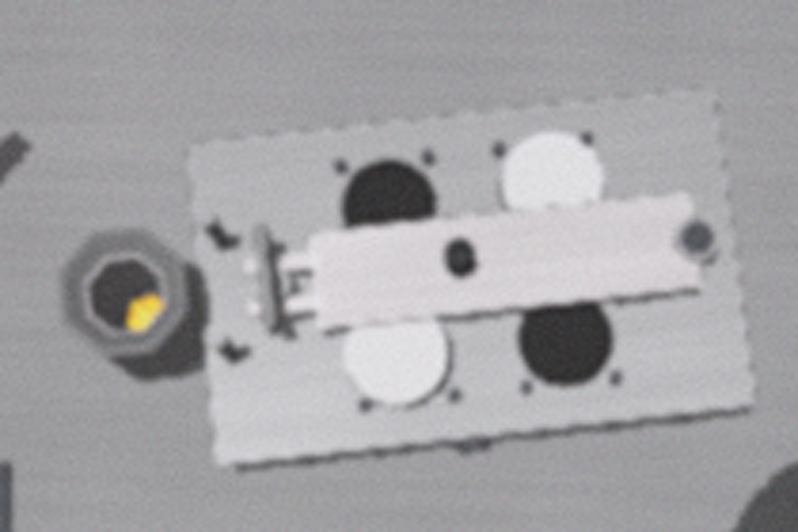

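View pics/k34.png

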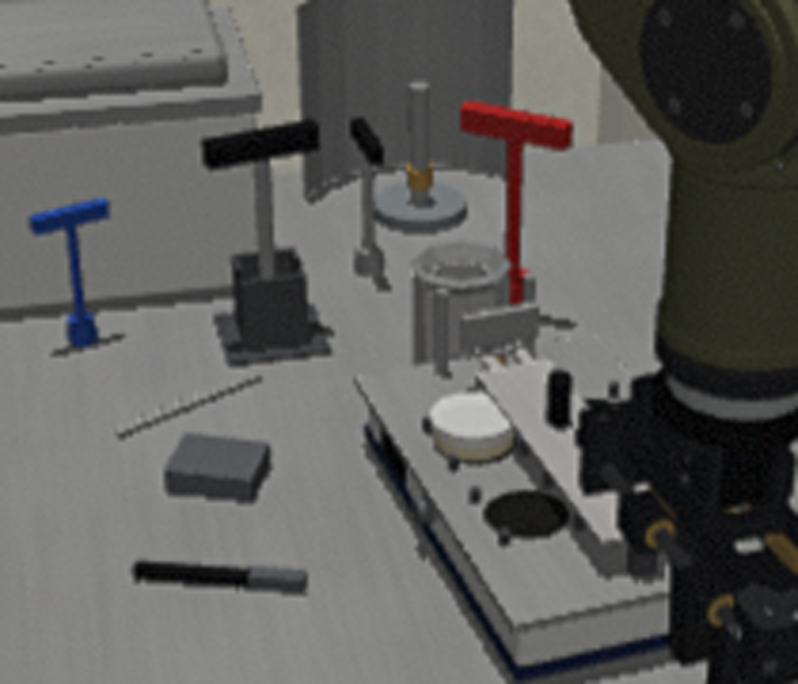

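```bash
python3 -c "
from h import *
print(r.finish_job()); print(r.get_state()['clock'])"
```

```text
the job is handed in; nothing more can be done
None
the job is handed in; nothing more can be done
```

The dish shaker job is done and handed in at about 58 s; the hand-in reports no verdict.

**What I did:**
- I tightened the hub nut with the large black key and put the key back upright in its stand.
- The two culture dishes on the bench are set in two diagonal places.
- The hold-down bar is swung to its stop, and the wing nut is tightened after it.

**Last checks from the camera images:**

| Item | Reading | Needed |
|---|---|---|
| Hub nut | about 2.9 rad | 2.4 or more |
| Wing nut | about 3.1 rad | 2.8 or more |
| Bar | about 0.02 rad from closed | within 0.07 |
| Key in stand | handle within 3 mm of my estimated stand centre, top at 192 mm, looks upright | within 25 mm and 7 degrees |
| Dishes | tops level at 83 mm; centres within 2 to 6 mm of their places | flat, within 9 mm |

- **Nut readings:** these combine the turn I commanded with the angle seen afterwards. The torque readings alone were too noisy to confirm the hub nut.
- **Dish offsets:** the bar partly hides both dishes, so these are rough. Two ways of measuring them differed by up to about 4 mm.
- **Other things:** none were seen to move. I did not measure them. At the end the arm was clear of everything.

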